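# Stand a board on edge in the planing fixture

### The job

The dark board lies sloping on the bearer strip. Tip it up on its lower edge against the fence, without lifting that edge off the bench, so that it stands upright with its upper face against the fence; then slide it along the fence until its end meets the end stop, and slide the clamp jaw fully home against it so that it is held for planing. Leave the other things on the bench where they are.

Things in the scene. Friction and masses are not known exactly. Their poses are not given: they have to be found in the camera images.
- board: loose dark board, 140 high x 170 long x 18 mm, 0.2-0.45 kg. Origin: middle of its lower edge face (170 x 18), to stand on. z: from there across the 140 mm to the raised edge; y: along the 170; x: out of the face that is up. At the start it slopes about 20 deg over the bearer, within 0.1 rad of parallel to the fence, upper edge 48 mm up. In place: z up, x into the fence, y to the end stop.
- jig: fixed planing fixture. Origin: on the bench at the foot of the fence face. x: square into the fence, away from the robot; y: along the fence to the end stop; z up. Plywood fence 70 mm high, 35 thick (x 0 to 35 mm), y -250 to +210 mm. End stop: 70 mm high block, sticks out 55 mm from the fence face towards the robot, its face at y = +170 mm. The board stands on the bare bench.
- jaw (a joint): travel (m) of the steel clamp jaw along fixture +x: 0 fully back, limit 0.056; starts at 0 to 0.015. Its 70 mm wide, 50 high face is 62 mm minus this travel from the fence and meets the board, flat on the fence, at 0.044. About 4 N moves it; it stays where left. Jaw middle at fixture y = +85 mm; its guide behind it is under 40 mm high, to x = -195 mm.
- jaw_grip (a point): middle of the top of the jaw's upright wooden grip, 110 mm above the bench. The grip is 22 mm thick (fixture x), 36 wide (fixture y) and stands 60 mm above the 50 mm high jaw; the jaw's face is 12 mm ahead (fixture +x) of this point.
- bearer: wooden strip fixed to the bench, 18 mm wide, 120 mm long, 30 mm high, under the board and along it. Origin: centre of its underside; x across the strip towards the fence, y along it.
- varnish: closed tin, 70 mm across, 85 mm high, standing on the bench; bystander. Origin: centre of its base.
- mallet: wooden mallet lying down, head 60 x 110 x 60 mm, handle 170 mm long along its -x; bystander. Origin: centre of the head's underside.
- rasp: rasp lying down, 230 mm long along its x axis, 26 mm wide; bystander. Origin: underside, where handle (-x) and blade (+x) meet.
Mind the look-alikes: they are no part of the job. Of the things like the board, leave any that is orange, purple or red; of the rest the larger one is meant.

How it is judged:
On the way, in this order (a step that is already met when the one before it is completed fails the run):
1. the board stands upright on its lower edge, against the fence (angle between board's own z axis and vertical below 0.12 rad and x of board in the frame of jig above -0.022 m), for 0.2 s.
2. the upright board's end is at the end stop (all of step 1 and y of board in the frame of jig above 0.08 m), for 0.2 s.
At the end, for the whole second after the job is handed in: The board stands upright (within 3 degrees) on the edge it was tipped on, its once upper face flat on the fence (within 3 mm and 3 degrees), its end within 5 mm of the end stop, its lower edge on the bench, at rest, with the clamp jaw slid up to it (within 2.5 mm) (angle between board's own z axis and vertical below 0.05 rad and angle between the x axis of board and the x axis of jig, either way round below 0.05 rad and x of board in the frame of jig between -0.012 and 0 m and y of board in the frame of jig above 0.08 m and height (world z) of board below 0.004 m and value of joint jaw above 0.0415 m and linear speed of board below 0.01 m/s); the robot touches nothing.
It fails at once if the board's lower edge is lifted more than 25 mm off the bench (height (world z) of board above 0.034 m).
It fails at once if the tin, the mallet or the rasp is moved more than 30 mm (distance of any of varnish, mallet, rasp from where it was at the start of the episode above 0.03 m).
It also fails if it takes over 72 s, if anything falls off the work surface, if the arm or the gripper's body presses on something with over 40 N, if the wrist force passes 120 N, or if a joint passes its speed limit or range.

### The arm

A 6-joint arm with a two-finger parallel gripper is mounted at the origin on the work surface. World frame = base frame: x ahead of the robot, y to its left, z up, the work surface at z = 0. Lengths are in m, angles in rad, forces in N, time in s.
With the tool pointing down it reaches from about 0.25 to 0.725 m from the base axis. Payload 4 kg.
Tool frame: the origin (TCP) lies at the centre of the arm's flange, where the gripper is bolted on; the fingertips stand 173 mm ahead of it and the grasp point (between the pads) lies 155 mm ahead of it; x points along the fingers, z is the direction in which the jaws open and shut, and the axes are right-handed (so a half turn about x gives the same grasp; the last joint's range is limited). The gripper opens to 85 mm and grips with 20 to 120 N. Pads are 22 mm wide; open, the fingers measure 114 mm over their backs; the gripper's body (76 mm by 85 mm) begins 54 mm behind the grasp point. The pads swing forward as they close: fully open they stand 13 mm farther back than shut.
Start: joints at [1.249, 0.241, 0.005, 1.335, 0, 1.571], TCP at [0.158, 0.474, 0.405] pointing down, gripper open.
Joint ranges: [-2.72, 2.72], [-1.05, 1.87], [-1.09, 1.28], [-1.99, 2.15], [-1.42, 1.44], [-3.14, 3.14]. Speed limits (rad/s): [2.79, 2.79, 3.14, 3.14, 3.14, 3.14].

### API

Orientations are given as a unit quaternion [x, y, z, w].
In Python, from workcell import bot gives the robot as it stands.
- The arm moves only by the tool arm_command, never from a script. Its argument "moves" is one flat list of numbers, 7 for each row, row after row: the shift along the tool's x, y, z in m, then the turn, a rotation vector about the tool's x, y, z in rad, then the closure, from -1 (fully open) to 1 (shut). A call has 1 to 20 rows; each row shifts and turns the pose as measured when the row begins, along the tool's axes as they then stand; what a row does not reach is not made up. A row lasts 1/12 s, in which the tool goes at most 41.7 mm and 7.16 degrees, less where a joint would pass 70% of its speed; a pose out of reach is approached as far as the arm can. A call with a gripper value outside its range is refused whole. The fingers move at their own pace and stop on an object; the grip force is fixed at half the most. Time passes only in rows, so rows that do not move let the fingers close. It gives the time, the measured TCP pose, the force and the opening at its end, in the units of the state.
- bot.get_obs(): the state, without advancing time (a new reading comes with each control period).
- bot.camera(name): name is "side" or "top" or "wrist"; returns the picture (384x512x3 uint8, red, green, blue); there is no depth.
- bot.get_calibration(name): a dict with "mtx" (3x3 intrinsics, pixels), "world_from_camera" (4x4, takes a point from camera to world coordinates); the wrist camera has in their place "mount" (4x4, takes a point from camera to tool coordinates, whose origin is the TCP and whose axes are the tool frame's). Camera axes: x right, y up, looking along -z (the intrinsics and any distortion apply to the point x, -y, -z); pixel columns grow to the right and rows downward; lengths in m; the calibration is good to about 2 mm. A picture is of the moment at which its call begins: read the wrist's pose just before it. get_calibration takes no time and is no camera call.
- bot.job_done(): hands the job in, once; it reports no verdict.
The state is a dict: "clock": time; "joint_pos": joint angles; "joint_vel": joint speeds; "tau": joint torques, N m; "eef_pos": TCP position; "tool_rot": TCP orientation; "ft_force": force on the tool from outside, world axes, zero at the start; "ft_torque": the same for the moment, N m; "grip_width": finger opening in m.
Only numpy, scipy, OpenCV 4.12 (cv2) and the standard library are available. Lean on these libraries where they do the work, as an engineer would, in place of code of your own. Each camera call takes 0.05 s, during which the arm holds its last target.

## Working session

There is one attempt and no reset: what is moved stays moved. The work goes in short steps, Python scripts to look and compute and a tool call to move; the robot and the scene stay as the last step left them, time stands still between calls to the robot, and variables do not carry over. Pictures are saved under pics/ and viewed, and the job is handed in when it is done.

Besides the shell and the picture viewer there is one more tool, called after "Call:" as name(argument=value, ...) on one line, values as JSON. arm_command: Moves the arm, as the interface text tells. Its arguments: {"type":"object","properties":{"moves":{"type":"array"}},"required":["moves"]}

```bash
mkdir -p pics; ls; cat > h.py <<'E'
import numpy as np, cv2
from workcell import bot
from scipy.spatial.transform import Rotation as R
def snap(n,f):
    im=bot.camera(n); cv2.imwrite('pics/'+f+'.png',im[:,:,::-1]); return im
E
python3 - <<'E'
from h import *
o=bot.get_obs()
for k in o: print(k,np.round(o[k],3))
for n in('side','top'):
    snap(n,n+'0'); c=bot.get_calibration(n); print(n,{k:(np.round(v,4).tolist() if not isinstance(v,str) else v) for k,v in c.items()})
print(bot.get_calibration('wrist'))
E
```

```text
pics
clock 0.0
joint_pos [1.249 0.241 0.004 1.335 0.    1.571]
joint_vel [ 0.001  0.002 -0.     0.001  0.001 -0.   ]
tau [-2.0000e-03 -3.7233e+01  2.5240e+01  1.7000e-02 -0.0000e+00  0.0000e+00]
eef_pos [0.158 0.474 0.404]
tool_rot [-0.414  0.574  0.413  0.573]
ft_force [-1.077  0.227  0.397]
ft_torque [-0.044 -0.022 -0.019]
grip_width 0.085
side {'mtx': [[403.3955, 0.0, 251.8573], [0.0, 403.3955, 192.4832], [0.0, 0.0, 1.0]], 'world_from_camera': [[0.7164, 0.4118, -0.5633, -0.1616], [-0.6977, 0.4203, -0.5801, -0.8652], [-0.0021, 0.8086, 0.5884, 0.9205], [0.0, 0.0, 0.0, 1.0]]}
top {'mtx': [[354.8487, 0.0, 253.7677], [0.0, 354.8487, 189.1028], [0.0, 0.0, 1.0]], 'world_from_camera': [[-0.0098, 0.9981, -0.0614, 0.5345], [-0.9996, -0.0081, 0.0273, -0.0356], [0.0267, 0.0617, 0.9977, 1.1874], [0.0, 0.0, 0.0, 1.0]]}
{'mtx': array([[329.74953948,   0.        , 257.39514426],
       [  0.        , 329.74953948, 187.39368182],
       [  0.        ,   0.        ,   1.        ]]), 'mount': array([[-4.58945794e-07,  2.95232426e-01, -9.55425462e-01,
         3.08873131e-02],
       [ 4.85736109e-04,  9.55425350e-01,  2.95232391e-01,
         7.47110913e-02],
       [ 9.99999882e-01, -4.63949151e-04, -1.43843538e-04,
        -2.34409700e-04],
       [ 0.00000000e+00,  0.00000000e+00,  0.00000000e+00,
         1.00000000e+00]])}
```

View pics/top0.png

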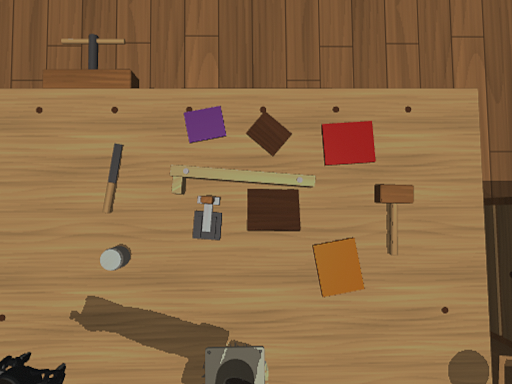

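View pics/side0.png

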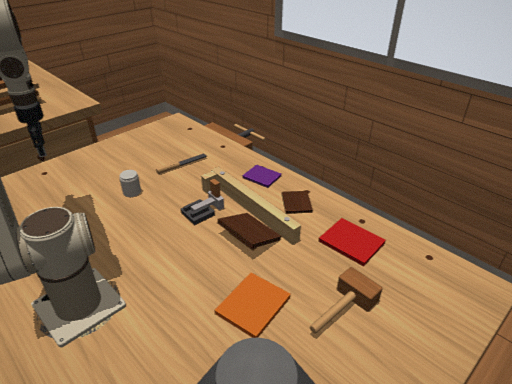

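```bash
python3 - <<'E'
import cv2
a=cv2.imread('pics/top0.png')[155:250,160:325]; cv2.imwrite('pics/c1.png',cv2.resize(a,None,fx=4.8,fy=4.8,interpolation=cv2.INTER_CUBIC))
a=cv2.imread('pics/side0.png')[160:260,170:310]; cv2.imwrite('pics/c2.png',cv2.resize(a,None,fx=5.5,fy=5.5,interpolation=cv2.INTER_CUBIC))
E
```

```text
(no output)
```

View pics/c1.png

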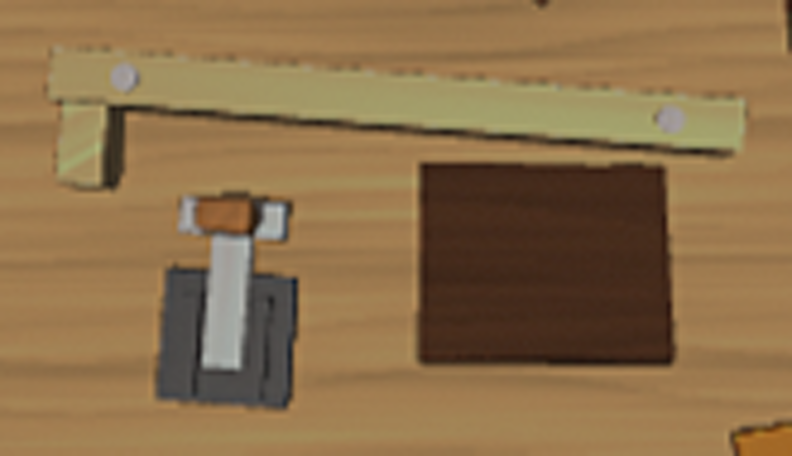

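View pics/c2.png

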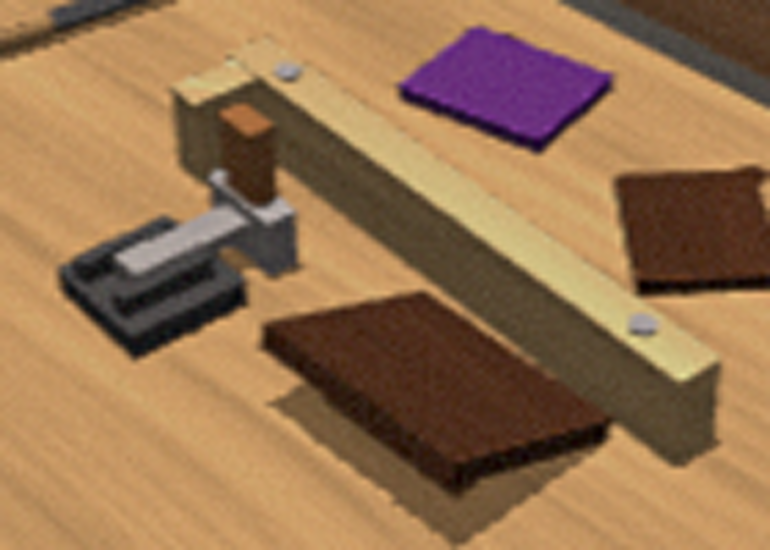

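```bash
cat >> h.py <<'E'
def px2w(n,uv,z):
    c=bot.get_calibration(n); M=c['world_from_camera']; uv=np.atleast_2d(uv).astype(float)
    K=c['mtx']; d=np.c_[(uv[:,0]-K[0,2])/K[0,0],-(uv[:,1]-K[1,2])/K[1,1],-np.ones(len(uv))]@M[:3,:3].T
    return M[:3,3]+d*((z-M[2,3])/d[:,2])[:,None]
def w2px(n,p):
    c=bot.get_calibration(n); M=c['world_from_camera']; K=c['mtx']
    q=(np.atleast_2d(p)-M[:3,3])@M[:3,:3]; return np.c_[K[0,2]+K[0,0]*q[:,0]/-q[:,2],K[1,2]-K[1,1]*q[:,1]/-q[:,2]]
E
python3 - <<'E'
from h import *
a=cv2.imread('pics/top0.png'); 
m=(a.max(2)<75)&(a[:,:,2]>a[:,:,0]+10); m[:165]=0;m[250:]=0;m[:,:240]=0;m[:,315:]=0
m=cv2.morphologyEx(m.astype('uint8'),cv2.MORPH_OPEN,np.ones((3,3)))
n,l,s,_=cv2.connectedComponentsWithStats(m); k=1+np.argmax(s[1:,4]); print(s[k])
cs=cv2.findContours((l==k).astype('uint8'),cv2.RETR_EXTERNAL,2)[0][0]
ap=cv2.approxPolyDP(cs,4,True)[:,0]; print(ap.tolist())
low=px2w('top',[(247.5,189),(298.5,189.6)],.017); up=px2w('top',[(247.5,230.5),(300.2,230.5)],.048)
print('low',low,'\nup',up)
f=px2w('top',[(182.9,176.5),(312.5,186.9)],.07); print('fence',f)
# fence left/right ends top
t=lambda x,y:(160+x/4.8,155+y/4.8)
print('fence top corners',px2w('top',[t(50,48),t(745,97),t(740,152)],.07))
print('stop face front corner',px2w('top',[t(104,187),t(58,183),t(108,105)],.07))
print('grip top corners',px2w('top',[t(196,199),t(250,200),t(250,233),t(196,230)],.11))
print('jaw top corners',px2w('top',[t(180,197),t(291,203),t(287,240),t(178,233)],.05))
print('guide',px2w('top',[t(157,398),t(288,408)],.035))
for z in(0,): print('bystanders',px2w('top',[(113,258),(395,193),(113,190),(393,250)],z))
E
```

```text
[ 248  189   52   42 2120]
[[248, 189], [248, 230], [299, 230], [297, 190]]
low [[ 0.60703243 -0.04685576  0.017     ]
 [ 0.60366754 -0.21596074  0.017     ]] 
up [[ 0.47232605 -0.0454049   0.048     ]
 [ 0.47043014 -0.21434562  0.048     ]]
fence [[ 0.64479493  0.15651995  0.07      ]
 [ 0.60874845 -0.25250575  0.07      ]]
fence top corners [[ 0.68144363  0.19572914  0.07      ]
 [ 0.64592123 -0.26190096  0.07      ]
 [ 0.60944792 -0.25783223  0.07      ]]
stop face front corner [[0.58984085 0.16023182 0.07      ]
 [0.59270934 0.1901249  0.07      ]
 [0.64361933 0.15776903 0.07      ]]
grip top corners [[0.57979353 0.09547822 0.11      ]
 [0.57886753 0.06152124 0.11      ]
 [0.55805191 0.06157414 0.11      ]
 [0.56025281 0.09548993 0.11      ]]
jaw top corners [[0.5837409  0.11338751 0.05      ]
 [0.57910126 0.0396782  0.05      ]
 [0.55448094 0.04243432 0.05      ]
 [0.5598036  0.11471241 0.05      ]]
guide [[0.44989034 0.13068975 0.035     ]
 [0.4421995  0.04323023 0.035     ]]
bystanders [[ 0.38494739  0.39597965  0.        ]
 [ 0.59046009 -0.54648828  0.        ]
 [ 0.60837957  0.39920802  0.        ]
 [ 0.39918803 -0.53308815  0.        ]]
```

```bash
cat >> h.py <<'E'
PHI=-0.08
JR=R.from_euler('z',PHI); JO=np.array([0.630,-0.0115,0])
def st():
    o=bot.get_obs(); r=R.from_quat(o['tool_rot']); p=np.array(o['eef_pos']); return o,p,r
def toolR(yaw,pitch,sgn=1):
    # tool x: heading yaw, pitched down by pitch; z tool: sgn * (perp up/forward)
    x=np.array([np.cos(pitch),0,-np.sin(pitch)]); z=sgn*np.array([np.sin(pitch),0,np.cos(pitch)])
    return R.from_euler('z',yaw)*R.from_matrix(np.c_[x,np.cross(z,x),z])
def delta(p,r,pt,rt):
    return r.inv().apply(np.array(pt)-p),(r.inv()*rt).as_rotvec()
def info():
    o,p,r=st(); M=r.as_matrix()
    print('t',np.round(o['clock'],2),'q',np.round(o['joint_pos'],3),'p',np.round(p,4),'\nF',np.round(o['ft_force'],1),'w',np.round(o['grip_width'],4)); print('tool x,z',np.round(M[:,0],3),np.round(M[:,2],3),'jig',np.round(JR.inv().apply(p-JO),4))
    return o,p,r
E
python3 - <<'E'
from h import *
o,p,r=info()
for s in(1,-1):
    rt=toolR(-.02,.35,s); pt=np.array([.47,-.13,.04])-rt.apply([.155,0,0])
    print(s,pt,delta(p,r,pt,rt))
    rt=toolR(-.08,np.pi/2,s); print(delta(p,r,pt,rt)[1])
E
```

```text
t 0.1 q [ 1.249  0.241  0.004  1.335 -0.     1.571] p [0.1581 0.4741 0.4039] 
F [-0.6 -0.5 -0. ] w 0.0855
tool x,z [-0.001 -0.002 -1.   ] [ 0.316  0.949 -0.002] jig [-0.5092  0.4463  0.4039]
1 [ 0.32442635 -0.12708814  0.09314916] (array([ 0.31173783, -0.34796514, -0.51714118]), array([ 1.10003788, -1.04615932, -0.76794388]))
[ 1.32898849e+00 -1.56375060e-03  1.25338127e-03]
-1 [ 0.32442635 -0.12708814  0.09314916] (array([ 0.31173783, -0.34796514, -0.51714118]), array([-1.60473575,  0.82562452, -1.12473685]))
[-1.81260317e+00 -1.33909218e-03 -1.67068573e-03]
```

```bash
cat >> h.py <<'E'
def plan(poses,n,g,dec=4):
    """interpolate from the current pose through poses; n rows each; print rows"""
    o,p,r=st(); out=[]
    from scipy.spatial.transform import Slerp
    for (pt,rt),k in zip(poses,n):
        pt=np.array(pt,float); s=Slerp([0,1],R.concatenate([r,rt])); pp,rr=p,r
        for i in range(1,k+1):
            pn=p+(pt-p)*i/k; rn=s(i/k); a,b=delta(pp,rr,pn,rn); row=np.round(np.r_[a,b],dec); out.append([*row.tolist(),g]); 
            pp=pp+rr.apply(row[:3]); rr=rr*R.from_rotvec(row[3:])
        p,r=pp,rr
    out=np.array(out); print('max mm',np.linalg.norm(out[:,:3],axis=1).max()*1e3,'deg',np.degrees(np.linalg.norm(out[:,3:6],axis=1).max()))
    print(', '.join(', '.join('%g'%v for v in r) for r in out))
E
python3 - <<'E'
from h import *
plan([([.36,-.13,.36],toolR(-.02,np.pi/2))],[18],-0.2)
E
```

```text
max mm 35.50816807440226 deg 4.039360582725052
0.0025, -0.0213, -0.0283, 0.0705, -0.0001, 0.0001, -0.2, 0.0025, -0.0232, -0.0267, 0.0705, -0.0001, 0, -0.2, 0.0025, -0.025, -0.025, 0.0705, -0.0001, 0.0001, -0.2, 0.0024, -0.0267, -0.0232, 0.0705, -0.0001, 0.0001, -0.2, 0.0025, -0.0283, -0.0213, 0.0705, -0, 0, -0.2, 0.0025, -0.0297, -0.0192, 0.0705, -0.0001, 0.0001, -0.2, 0.0025, -0.031, -0.0171, 0.0705, -0.0001, 0.0001, -0.2, 0.0024, -0.0321, -0.0148, 0.0705, -0.0001, 0, -0.2, 0.0025, -0.0331, -0.0125, 0.0705, -0.0001, 0.0001, -0.2, 0.0025, -0.0339, -0.0102, 0.0705, -0.0001, 0.0001, -0.2, 0.0024, -0.0345, -0.0078, 0.0705, -0.0001, 0, -0.2, 0.0025, -0.035, -0.0053, 0.0705, -0.0001, 0.0001, -0.2, 0.0024, -0.0353, -0.0028, 0.0705, -0.0001, 0.0001, -0.2, 0.0025, -0.0354, -0.0004, 0.0705, -0, 0, -0.2, 0.0024, -0.0353, 0.0022, 0.0705, -0.0001, 0.0001, -0.2, 0.0025, -0.0351, 0.0046, 0.0705, -0.0001, 0.0001, -0.2, 0.0024, -0.0347, 0.0071, 0.0705, -0.0001, 0, -0.2, 0.0024, -0.034, 0.0095, 0.0705, -0.0001, 0.0001, -0.2
```

Call:
arm_command(moves=[0.002,-0.021,-0.028,0.07,0,0,0.1,0.002,-0.023,-0.027,0.07,0,0,0.1,0.002,-0.025,-0.025,0.07,0,0,0.1,0.002,-0.027,-0.023,0.07,0,0,0.1,0.002,-0.028,-0.021,0.07,0,0,0.1,0.002,-0.03,-0.019,0.07,0,0,0.1,0.002,-0.031,-0.017,0.07,0,0,0.1,0.002,-0.032,-0.015,0.07,0,0,0.1,0.002,-0.033,-0.0125,0.07,0,0,0.1,0.002,-0.034,-0.01,0.07,0,0,0.1,0.002,-0.0345,-0.008,0.07,0,0,0.1,0.002,-0.035,-0.005,0.07,0,0,0.1,0.002,-0.035,-0.003,0.07,0,0,0.1,0.002,-0.035,0,0.07,0,0,0.1,0.002,-0.035,0.002,0.07,0,0,0.1,0.002,-0.035,0.005,0.07,0,0,0.1,0.002,-0.035,0.007,0.07,0,0,0.1,0.002,-0.034,0.0095,0.07,0,0,0.1])

```text
clock: 1.6
eef_pos: [0.3493, -0.1544, 0.3624]
tool_rot: [0.019, 0.707, -0.022, 0.706]
ft_force: [1.5, 0.4, -0.0]
grip_width: 0.0383
```

```bash
python3 - <<'E'
from h import *
o,p,r=info()
pt=[.30,-.13,.25]
plan([(pt,toolR(-.02,.36))],[14],0.1)
E
```

```text
t 1.6 q [-0.415  0.033 -0.353  1.184 -0.005  1.214] p [ 0.3493 -0.1544  0.3624] 
F [ 1.5  0.4 -0. ] w 0.0383
tool x,z [-0.001 -0.005 -1.   ] [ 0.998 -0.058 -0.001] jig [-0.2684 -0.1649  0.3624]
max mm 9.018314698434514 deg 4.96460903837872
0.008, 0.0016, -0.0036, -0.0022, -0.0865, 0.0019, 0.1, 0.0077, 0.0015, -0.0043, -0.0021, -0.0866, 0.002, 0.1, 0.0073, 0.0016, -0.0049, -0.0022, -0.0865, 0.0019, 0.1, 0.0068, 0.0016, -0.0056, -0.0022, -0.0866, 0.0019, 0.1, 0.0064, 0.0015, -0.0061, -0.0022, -0.0865, 0.002, 0.1, 0.0058, 0.0016, -0.0066, -0.0021, -0.0866, 0.0019, 0.1, 0.0052, 0.0016, -0.0071, -0.0022, -0.0865, 0.0019, 0.1, 0.0045, 0.0015, -0.0075, -0.0022, -0.0866, 0.0019, 0.1, 0.0039, 0.0016, -0.0079, -0.0021, -0.0865, 0.002, 0.1, 0.0033, 0.0016, -0.0082, -0.0022, -0.0866, 0.0019, 0.1, 0.0025, 0.0016, -0.0084, -0.0022, -0.0865, 0.0019, 0.1, 0.0017, 0.0016, -0.0086, -0.0021, -0.0866, 0.002, 0.1, 0.001, 0.0017, -0.0088, -0.0022, -0.0865, 0.0019, 0.1, 0.0003, 0.0016, -0.0087, -0.0022, -0.0866, 0.0019, 0.1
```

Call:
arm_command(moves=[0.008,0.002,-0.004,-0.002,-0.087,0.002,0.1,0.008,0.002,-0.004,-0.002,-0.087,0.002,0.1,0.007,0.002,-0.005,-0.002,-0.087,0.002,0.1,0.007,0.002,-0.006,-0.002,-0.087,0.002,0.1,0.006,0.002,-0.006,-0.002,-0.087,0.002,0.1,0.006,0.002,-0.007,-0.002,-0.087,0.002,0.1])

```text
clock: 2.1
eef_pos: [0.3316, -0.1504, 0.3096]
tool_rot: [0.016, 0.494, -0.025, 0.869]
ft_force: [0.9, -0.9, -1.0]
grip_width: 0.0384
```

```bash
python3 - <<'E'
from h import *
o,p,r=info()
E
```

```text
t 2.1 q [-0.506 -0.142 -0.754  0.468  0.225  1.182] p [ 0.3316 -0.1504  0.3096] 
F [ 0.9 -0.9 -1. ] w 0.0384
tool x,z [ 0.511 -0.027 -0.859] [ 0.858 -0.053  0.511] jig [-0.2863 -0.1623  0.3096]
```

```bash
cat >> h.py <<'E'
from scipy.optimize import least_squares
PR=np.array([.486,.395,.241,.216,0.,0.])
LO=np.array([-2.72,-1.05,-1.09,-1.99,-1.42,-3.14]);HI=np.array([2.72,1.87,1.28,2.15,1.44,3.14])
def fk(q,P=PR):
    L1,L2,h,Lw,a,b=P
    r=L1*np.sin(q[1])+L2*np.cos(q[1]-q[2])+a; z=h+L1*np.cos(q[1])-L2*np.sin(q[1]-q[2])
    R4=R.from_euler('z',q[0])*R.from_euler('y',q[1]-q[2]+q[3])
    Rt=R4*R.from_euler('z',q[4])*R.from_euler('x',q[5]-np.pi/2)
    p=R.from_euler('z',q[0]).apply([r,0,z])+R4.apply([b,0,0])+Rt.apply([Lw-b,0,0])
    return p,Rt
def ik(pt,rt,q0):
    f=lambda q:np.r_[(fk(q)[0]-pt)*10,(rt.inv()*fk(q)[1]).as_rotvec()]
    s=least_squares(f,np.clip(q0,LO+1e-3,HI-1e-3),bounds=(LO,HI)); return s.x,np.abs(s.fun).max()
E
python3 - <<'E'
from h import *
D=[([1.249,.241,.004,1.335,0,1.571],[.1581,.4741,.4039],[-.414,.574,.413,.573]),([-.415,.033,-.353,1.184,-.005,1.214],[.3493,-.1544,.3624],[.019,.707,-.022,.706])]
o,p,r=st(); D.append((o['joint_pos'],p,r.as_quat()))
for q,pp,qq in D:
    a,b=fk(q); print(a-pp,(b.inv()*R.from_quat(qq)).as_rotvec())
s=least_squares(lambda P:np.concatenate([fk(q,P)[0]-pp for q,pp,_ in D])*100,PR); print(s.x,s.cost)
E
```

```text
[-6.12013973e-05 -5.59324082e-05  3.13571610e-04] [-0.00058105  0.00077069 -0.00032075]
[-2.92818131e-05 -6.64912376e-04 -3.73704668e-04] [-0.00019045  0.00029006  0.00067928]
[1.42550513e-03 2.11456783e-02 2.49842383e-05] [-1.04083409e-17  1.08962318e-16 -6.93889390e-17]
[ 4.87494853e-01  3.94891920e-01  2.57202395e-01  2.33770163e-01
 -1.58047290e-04  1.03782806e-01] 0.0014647888893911008
```

```bash
sed -i 's/^PR=.*/PR=np.array([.4875,.3949,.2572,.2338,-.0002,.1038])/' h.py
cat >> h.py <<'E'
TH=-0.0155; TL=np.radians(20)
E
python3 - <<'E'
from h import *
print(px2w('top',[(247.5,189),(298.5,189.6)],.017),px2w('top',[(247.5,230.5),(300.2,230.5)],.065))
# side view check: top corners seen  (crop coords /5.5 + (170,160))
t=lambda x,y:(170+x/5.5,160+y/5.5)
print('side up',px2w('side',[t(263,327),t(458,470)],.065),'low',px2w('side',[t(424,292),t(610,425)],.017))
E
```

```text
[[ 0.60703243 -0.04685576  0.017     ]
 [ 0.60366754 -0.21596074  0.017     ]] [[ 0.47325351 -0.04525832  0.065     ]
 [ 0.47138589 -0.21167836  0.065     ]]
side up [[ 0.47146987 -0.05148755  0.065     ]
 [ 0.46866587 -0.22165224  0.065     ]] low [[ 0.60428201 -0.05176881  0.017     ]
 [ 0.59647407 -0.22157252  0.017     ]]
```

```bash
cat >> h.py <<'E'
def bpose(tilt,yaw,piv):
    """board pose: tilt from horizontal; piv = world pt on bottom (lower-face) corner line, mid length. returns origin and rotation of board"""
    z=np.array([-np.cos(tilt),0,np.sin(tilt)]); x=np.array([np.sin(tilt),0,np.cos(tilt)])
    Rb=R.from_euler('z',yaw)*R.from_matrix(np.c_[x,np.cross(z,x),z]); return np.array(piv)+Rb.apply([.009,0,0]),Rb
def grasp(Ob,Rb,yg,s,psi,off=0):
    """TCP pose for grasp point at board (0,yg,140-s)"""
    M=np.c_[[0,0,-1],[0,1,0],[1,0,0]]; rt=Rb*R.from_matrix(M)*R.from_euler('z',psi)
    g=Ob+Rb.apply([0,yg,.14-s]); return g-rt.apply([.155+off,0,0]),rt
PIV0=np.array([.598,-.133,0]); Y0=-.02
E
python3 - <<'E'
from h import *
Ob,Rb=bpose(TL,Y0,PIV0); print('raised mid',Ob+Rb.apply([0,0,.14]),'topcorner',Ob+Rb.apply([.009,0,.14]))
pe=JO+JR.apply([-.018,0,0]); 
o,p,r=st()
for yg in(0,-.02,-.04):
  for psi in(0,.15,.3,.45):
    q=o['joint_pos']; es=[]
    pt,rt=grasp(Ob,Rb,yg,.004,psi,.06); qa,e0=ik(pt,rt,[-1,.8,-1,-1,1,1.5])
    q=qa
    for a in np.linspace(0,1,8):
        yw=Y0+(PHI-Y0)*a; pv=PIV0.copy()
        O,B=bpose(TL+(np.pi/2-TL)*a,yw,pv); pt,rt=grasp(O,B,yg,.004,psi); q,e=ik(pt,rt,q); es.append(e)
        if a==0:q1=q
    print(yg,psi,np.round(e0,3),np.round(es,3),np.round(qa,2),np.round(q1,2),np.round(q,2))
E
```

```text
raised mid [ 0.46954691 -0.1304306   0.05634005] topcorner [ 0.47262447 -0.13049216  0.06479729]
0 0 0.443 [0.3   0.173 0.    0.    0.    0.    0.    0.   ] [-0.84  0.49 -1.09 -0.39  1.    0.67] [-0.64  0.64 -1.09 -0.87  0.77  1.05] [-0.22  0.55  0.17  1.19  0.    1.43]
0 0.15 0.252 [0.184 0.054 0.    0.    0.    0.    0.    0.   ] [-0.92  0.56 -1.09 -0.54  1.08  0.67] [-0.73  0.74 -1.09 -1.04  0.92  1.03] [-0.28  0.57  0.2   1.23  0.15  1.36]
0 0.3 0.053 [0.025 0.    0.    0.    0.    0.    0.    0.   ] [-0.96  0.65 -1.09 -0.77  1.14  0.77] [-0.78  0.84 -1.09 -1.26  1.    1.1 ] [-0.35  0.61  0.24  1.28  0.29  1.29]
0 0.45 0.0 [0. 0. 0. 0. 0. 0. 0. 0.] [-0.99  0.62 -0.93 -0.34  1.24  0.53] [-0.83  0.76 -0.98 -0.89  1.15  0.92] [-0.41  0.66  0.28  1.34  0.42  1.21]
-0.02 0 0.388 [0.263 0.13  0.    0.    0.    0.    0.    0.   ] [-0.88  0.51 -1.09 -0.46  1.    0.69] [-0.69  0.68 -1.09 -0.95  0.79  1.05] [-0.25  0.56  0.18  1.19 -0.    1.4 ]
-0.02 0.15 0.195 [0.132 0.014 0.    0.    0.    0.    0.    0.   ] [-0.95  0.58 -1.09 -0.63  1.08  0.72] [-0.77  0.78 -1.09 -1.14  0.92  1.07] [-0.
[... 310 characters left out ...]
4  0.68  0.31  1.37  0.42  1.18]
-0.04 0 0.332 [0.219 0.086 0.    0.    0.    0.    0.    0.   ] [-0.92  0.53 -1.09 -0.53  1.    0.72] [-0.74  0.72 -1.09 -1.05  0.81  1.07] [-0.28  0.56  0.19  1.2   0.    1.37]
-0.04 0.15 0.137 [0.075 0.    0.    0.    0.    0.    0.    0.   ] [-0.98  0.61 -1.09 -0.73  1.08  0.77] [-0.8   0.82 -1.09 -1.25  0.92  1.11] [-0.35  0.59  0.23  1.25  0.14  1.3 ]
-0.04 0.3 0.0 [0. 0. 0. 0. 0. 0. 0. 0.] [-1.03  0.65 -1.03 -0.72  1.16  0.76] [-0.86  0.79 -1.02 -1.11  1.05  1.04] [-0.41  0.64  0.28  1.32  0.28  1.23]
-0.04 0.45 0.0 [0. 0. 0. 0. 0. 0. 0. 0.] [-1.06  0.62 -0.8  -0.03  1.25  0.35] [-0.9   0.72 -0.87 -0.6   1.19  0.77] [-0.46  0.7   0.34  1.4   0.42  1.15]
```

```bash
cat >> h.py <<'E'
YG=-.01; PSI=.45; SS=.004
E
python3 - <<'E'
from h import *
O,B=bpose(TL,Y0,PIV0); pt,rt=grasp(O,B,YG,SS,PSI,.06)
o,p,r=st(); print(pt,rt.apply([1,0,0]))
q=np.array([-1,.6,-.9,-.2,1.2,.5])
for dz in(0,.05,.1,.15): q,e=ik(pt+[0,0,dz],rt,q); print(dz,np.round(q,2),round(e,4))
plan([(pt+[0,0,.1],rt)],[13],0.2,3)
E
```

```text
[ 0.28935025 -0.23036448  0.12118575] [ 0.85467301  0.4179568  -0.30797105]
0 [-1.01  0.62 -0.9  -0.26  1.24  0.49] 0.0
0.05 [-1.01  0.46 -0.89 -0.08  1.24  0.49] 0.0
0.1 [-1.01  0.31 -0.85  0.1   1.24  0.49] 0.0
0.15 [-1.01  0.17 -0.81  0.28  1.24  0.49] 0.0
max mm 10.816653826391967 deg 3.711422294033553
0.004, -0.006, -0.006, -0.014, -0.051, 0.035, 0.2, 0.004, -0.007, -0.006, -0.014, -0.052, 0.036, 0.2, 0.003, -0.006, -0.007, -0.014, -0.051, 0.035, 0.2, 0.003, -0.007, -0.006, -0.014, -0.051, 0.036, 0.2, 0.002, -0.006, -0.007, -0.014, -0.052, 0.035, 0.2, 0.002, -0.007, -0.008, -0.014, -0.051, 0.036, 0.2, 0.001, -0.006, -0.007, -0.014, -0.051, 0.035, 0.2, -0, -0.006, -0.007, -0.014, -0.052, 0.036, 0.2, -0, -0.006, -0.008, -0.014, -0.051, 0.035, 0.2, -0.001, -0.006, -0.007, -0.014, -0.051, 0.036, 0.2, -0.002, -0.006, -0.008, -0.014, -0.052, 0.035, 0.2, -0.002, -0.006, -0.008, -0.014, -0.051, 0.036, 0.2, -0.002, -0.006, -0.007, -0.014, -0.051, 0.035, 0.2
```

Call:
arm_command(moves=[0.004,-0.006,-0.006,-0.014,-0.051,0.035,0.2,0.004,-0.007,-0.006,-0.014,-0.052,0.036,0.2,0.003,-0.006,-0.007,-0.014,-0.051,0.035,0.2,0.003,-0.007,-0.006,-0.014,-0.051,0.036,0.2,0.002,-0.006,-0.007,-0.014,-0.052,0.035,0.2,0.002,-0.007,-0.008,-0.014,-0.051,0.036,0.2,0.001,-0.006,-0.007,-0.014,-0.051,0.035,0.2,0,-0.006,-0.007,-0.014,-0.052,0.036,0.2,0,-0.006,-0.008,-0.014,-0.051,0.035,0.2,-0.001,-0.006,-0.007,-0.014,-0.051,0.036,0.2,-0.002,-0.006,-0.008,-0.014,-0.052,0.035,0.2,-0.002,-0.006,-0.008,-0.014,-0.051,0.036,0.2,-0.002,-0.006,-0.007,-0.014,-0.051,0.035,0.2])

```text
clock: 3.18
eef_pos: [0.2835, -0.2283, 0.2137]
tool_rot: [0.04, 0.152, 0.22, 0.963]
ft_force: [-0.6, 0.8, -0.3]
grip_width: 0.0338
```

```bash
python3 - <<'E'
from h import *
info()
O,B=bpose(TL,Y0,PIV0); pt,rt=grasp(O,B,YG,SS,PSI,.06)
plan([(pt,rt)],[6],.2,4)
snap('wrist','w1'); snap('side','s1')
a=cv2.imread('pics/s1.png')[120:320,120:360]; cv2.imwrite('pics/s1c.png',cv2.resize(a,None,fx=3,fy=3))
E
```

```text
t 3.18 q [-1.028  0.322 -0.872  0.126  1.284  0.412] p [ 0.2835 -0.2283  0.2137] 
F [-0.6  0.8 -0.3] w 0.0338
tool x,z [ 0.858  0.435 -0.274] [ 0.31  -0.011  0.951] jig [-0.3281 -0.2438  0.2137]
max mm 15.535765188750762 deg 0.3788893264345323
0.0049, -0.0029, -0.0143, 0.0018, 0.0054, -0.0033, 0.2, 0.005, -0.003, -0.0144, 0.0018, 0.0055, -0.0032, 0.2, 0.0051, -0.0029, -0.0143, 0.0018, 0.0054, -0.0033, 0.2, 0.0052, -0.003, -0.0142, 0.0018, 0.0055, -0.0032, 0.2, 0.0053, -0.0029, -0.0142, 0.0019, 0.0054, -0.0033, 0.2, 0.0053, -0.003, -0.0142, 0.0018, 0.0055, -0.0032, 0.2
```

View pics/w1.png

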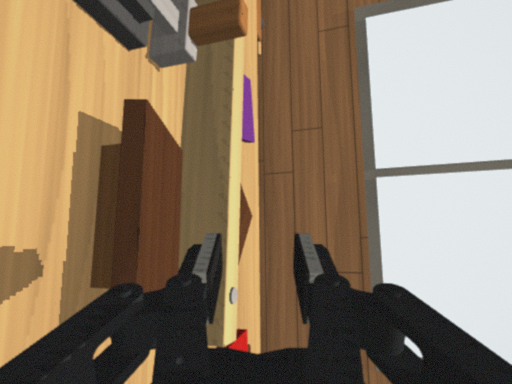

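View pics/s1c.png

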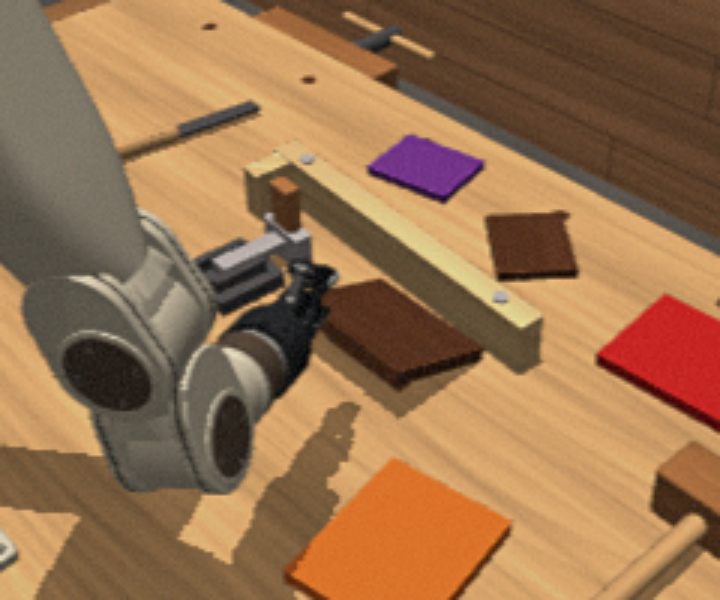

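Call:
arm_command(moves=[0.005,-0.003,-0.0143,0.002,0.0055,-0.0033,0.2,0.005,-0.003,-0.0143,0.002,0.0055,-0.0033,0.2,0.005,-0.003,-0.0143,0.002,0.0055,-0.0033,0.2,0.005,-0.003,-0.0143,0.002,0.0055,-0.0033,0.2,0.005,-0.003,-0.0143,0.002,0.0055,-0.0033,0.2,0.005,-0.003,-0.0143,0.002,0.0055,-0.0033,0.2,0,0,0,0,0,0,0.2])

```text
clock: 3.87
eef_pos: [0.2903, -0.2328, 0.12]
tool_rot: [0.04, 0.177, 0.204, 0.962]
ft_force: [-0.8, 0.2, 0.5]
grip_width: 0.0342
```

```bash
python3 - <<'E'
from h import *
info()
O,B=bpose(TL,Y0,PIV0); pt,rt=grasp(O,B,YG,SS,PSI,0)
plan([(pt,rt)],[6],.2,4)
im=snap('wrist','w2')
E
```

```text
t 3.87 q [-1.011  0.597 -0.923 -0.273  1.222  0.5  ] p [ 0.2903 -0.2328  0.12  ] 
F [-0.8  0.2  0.5] w 0.0342
tool x,z [ 0.854  0.407 -0.324] [ 0.357 -0.004  0.934] jig [-0.3209 -0.2477  0.12  ]
max mm 10.022474744293447 deg 0.19106231081019248
0.01, 0.0006, 0.0003, -0.0006, -0.0026, 0.002, 0.2, 0.0099, 0.0005, 0.0002, -0.0006, -0.0025, 0.002, 0.2, 0.01, 0.0006, 0.0003, -0.0006, -0.0026, 0.002, 0.2, 0.01, 0.0005, 0.0002, -0.0007, -0.0026, 0.0019, 0.2, 0.0099, 0.0005, 0.0001, -0.0006, -0.0025, 0.002, 0.2, 0.01, 0.0005, 0.0002, -0.0006, -0.0026, 0.002, 0.2
```

View pics/w2.png

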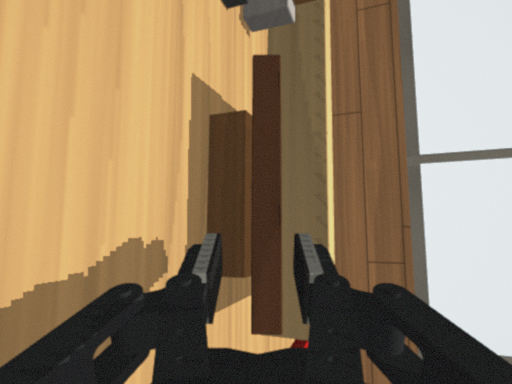

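Call:
arm_command(moves=[0.01,0.0005,0.0006,-0.0006,-0.0026,0.002,0.2,0.01,0.0005,0.0006,-0.0006,-0.0026,0.002,0.2,0.01,0.0005,0.0006,-0.0006,-0.0026,0.002,0.2,0.01,0.0005,0.0006,-0.0006,-0.0026,0.002,0.2,0.01,0.0005,0.0006,-0.0006,-0.0026,0.002,0.2])

```text
clock: 4.33
eef_pos: [0.3356, -0.2107, 0.1146]
tool_rot: [0.039, 0.168, 0.207, 0.963]
ft_force: [-1.1, -0.3, -0.2]
grip_width: 0.0343
```

```bash
python3 - <<'E'
from h import *
info()
O,B=bpose(TL,Y0,PIV0); pt,rt=grasp(O,B,YG,SS,PSI,0)
plan([(pt,rt)],[1],.2,4)
im=snap('wrist','w3')
E
```

```text
t 4.33 q [-0.868  0.678 -0.979 -0.75   1.17   0.857] p [ 0.3356 -0.2107  0.1146] 
F [-1.1 -0.3 -0.2] w 0.0343
tool x,z [ 0.858  0.412 -0.307] [ 0.339 -0.005  0.941] jig [-0.2775 -0.2221  0.1146]
max mm 13.999285696063211 deg 0.43684039777266787
0.0102, 0.0013, -0.0095, 0.003, 0.0017, 0.0068, 0.2
```

View pics/w3.png

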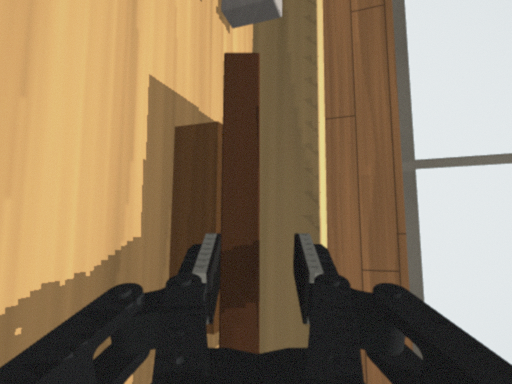

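Call:
arm_command(moves=[0,0.001,-0.005,0.002,0.001,0.004,0.2,0,0,-0.004,0.001,0,0.003,0.2,0,0,0,0,0,0,0.2])

```text
clock: 4.63
eef_pos: [0.3332, -0.2086, 0.1077]
tool_rot: [0.039, 0.168, 0.212, 0.962]
ft_force: [0.4, 0.6, 0.1]
grip_width: 0.0341
```

```bash
python3 - <<'E'
from h import *
info()
O,B=bpose(TL,Y0,PIV0); pt,rt=grasp(O,B,YG,SS,PSI,0)
plan([(pt,rt)],[1],.2,4)
im=snap('wrist','w4')
E
```

```text
t 4.63 q [-0.87   0.697 -0.978 -0.743  1.179  0.831] p [ 0.3332 -0.2086  0.1077] 
F [0.4 0.6 0.1] w 0.0341
tool x,z [ 0.854  0.421 -0.306] [ 0.339 -0.003  0.941] jig [-0.2801 -0.2202  0.1077]
max mm 9.575489543621256 deg 0.35541861001986363
0.0093, -0.0006, -0.0022, 0.0048, 0.001, -0.0038, 0.2
```

View pics/w4.png

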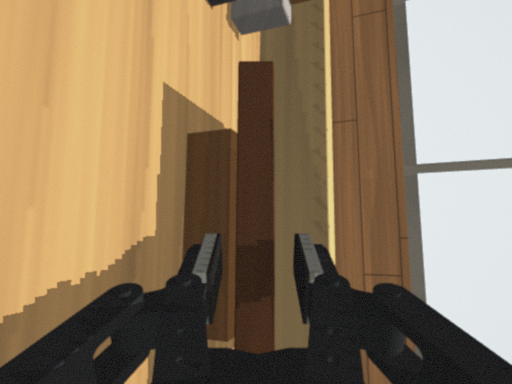

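Call:
arm_command(moves=[0.006,0,0,0.002,0,-0.002,0.2,0.006,0,0,0.001,0,-0.001,0.2,0,0,0,0,0,0,0.2,0,0,0,0,0,0,0.4,0,0,0,0,0,0,0.55,0,0,0,0,0,0,0.7,0,0,0,0,0,0,0.8,0,0,0,0,0,0,0.9])

```text
clock: 5.35
eef_pos: [0.3419, -0.2061, 0.105]
tool_rot: [0.041, 0.169, 0.207, 0.963]
ft_force: [0.5, 0.2, -0.5]
grip_width: 0.0165
```

```bash
python3 - <<'E'
from h import *
info()
im=snap('wrist','w5'); snap('side','s5')
a=cv2.imread('pics/s5.png')[160:280,190:340]; a=cv2.resize(a,None,fx=3.2,fy=3.2); cv2.imwrite('pics/s5c.png',a)
E
```

```text
t 5.35 q [-0.845  0.719 -0.983 -0.832  1.155  0.902] p [ 0.3419 -0.2061  0.105 ] 
F [ 0.5  0.2 -0.5] w 0.0165
tool x,z [ 0.857  0.412 -0.308] [ 0.342 -0.009  0.94 ] jig [-0.2717 -0.217   0.105 ]
```

View pics/w5.png

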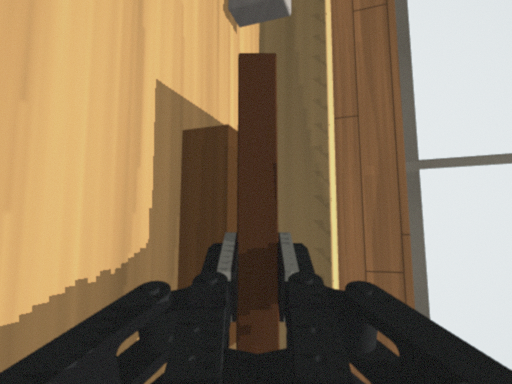

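View pics/s5c.png

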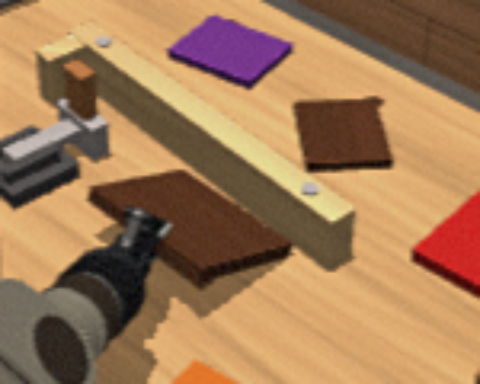

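```bash
cat >> h.py <<'E'
import json
def saveG():
    o,p,r=st(); O,B=bpose(TL,Y0,PIV0); d=dict(t=(B.inv().apply(p-O)).tolist(),q=(B.inv()*r).as_quat().tolist()); json.dump(d,open('G.json','w')); print(d)
def tcp(tilt,yaw,piv):
    d=json.load(open('G.json')); O,B=bpose(tilt,yaw,piv); return O+B.apply(d['t']),B*R.from_quat(d['q'])
def bnow():
    d=json.load(open('G.json')); o,p,r=st(); B=r*R.from_quat(d['q']).inv(); O=p-B.apply(d['t'])
    z=JR.inv().apply(B.as_matrix()[:,2]); x=JR.inv().apply(B.as_matrix()[:,0]); 
    print('board jig',np.round(JR.inv().apply(O-JO),4),'z',np.round(z,3),'x',np.round(x,3)); return O,B
PE=JO+JR.apply([-.0195,-.1237,0])
def way(a): return tcp(TL+(np.pi/2-TL)*a,Y0+(PHI-Y0)*a,PIV0+(PE-PIV0)*a+np.array([0,0,.002*np.sin(np.pi*a)+.001*a]))
E
python3 - <<'E'
from h import *
saveG(); bnow()
o,p,r=st(); q=o['joint_pos']
for a in np.linspace(0,1,6): q,e=ik(*way(a),q); print(np.round(q,2),round(e,4))
plan([way(a) for a in np.arange(1,8)/16],[1]*7,.9,4)
E
```

```text
{'t': [0.002623309838290163, -0.07812943388475638, 0.2751806103457815], 'q': [0.15649468308816997, 0.6897640682167134, 0.15493815592343685, 0.6897311883634865]}
board jig [-0.0191 -0.1235  0.0085] z [-0.938 -0.056  0.342] x [0.341 0.021 0.94 ]
[-0.84  0.74 -0.95 -0.83  1.16  0.9 ] 0.0
[-0.75  0.44 -0.83 -0.2   0.96  0.88] 0.0
[-0.65  0.33 -0.62  0.26  0.77  0.95] 0.0
[-0.55  0.36 -0.35  0.65  0.62  1.03] 0.0
[-0.48  0.48 -0.05  1.01  0.5   1.12] 0.0
[-0.42  0.68  0.31  1.36  0.42  1.2 ] 0.0
max mm 21.36983855811737 deg 4.384815722296067
0.0017, 0.0003, 0.0213, 0.0341, 0.0683, -0.0036, 0.9, 0.0016, 0.0002, 0.0213, 0.0343, 0.0683, -0.0036, 0.9, 0.0016, 0.0002, 0.0213, 0.0345, 0.0681, -0.0033, 0.9, 0.0016, 0.0002, 0.0212, 0.0348, 0.068, -0.0033, 0.9, 0.0016, 0.0001, 0.0211, 0.035, 0.0679, -0.003, 0.9, 0.0016, -0, 0.0211, 0.0351, 0.0678, -0.0029, 0.9, 0.0016, -0, 0.021, 0.0354, 0.0678, -0.0026, 0.9
```

Call:
arm_command(moves=[0.0017,0,0.0213,0.034,0.068,-0.0035,1,0.0016,0,0.0213,0.034,0.068,-0.0035,1,0.0016,0,0.0213,0.034,0.068,-0.0035,1,0.0016,0,0.0213,0.035,0.068,-0.0035,1])

```text
clock: 5.78
eef_pos: [0.3813, -0.2052, 0.1726]
tool_rot: [0.079, 0.304, 0.195, 0.929]
ft_force: [2.0, -0.7, -3.0]
grip_width: 0.0168
```

```bash
python3 - <<'E'
from h import *
info();bnow()
im=snap('side','s6')
a=im[140:280,170:340,::-1]; cv2.imwrite('pics/s6c.png',cv2.resize(a,None,fx=3.2,fy=3.2))
E
```

```text
t 5.78 q [-0.737  0.399 -0.806 -0.105  0.929  0.884] p [ 0.3813 -0.2052  0.1726] 
F [ 2.  -0.7 -3. ] w 0.0168
tool x,z [ 0.739  0.411 -0.534] [ 0.595 -0.027  0.803] jig [-0.2325 -0.2129  0.1726]
board jig [-0.0171 -0.1229  0.0073] z [-0.802 -0.044  0.595] x [0.595 0.022 0.803]
```

View pics/s6c.png

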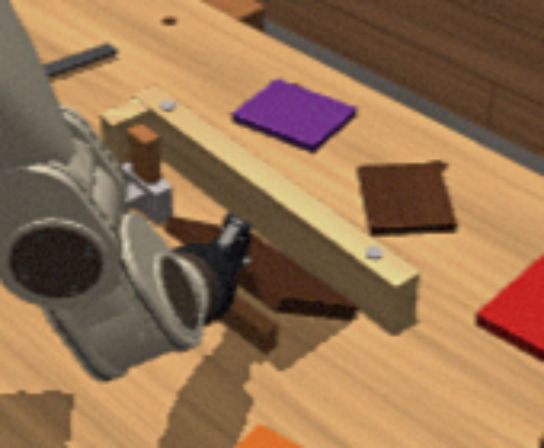

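```bash
python3 - <<'E'
from h import *
info();bnow()
plan([way(a) for a in np.linspace(.236,.88,11)[1:]],[1]*10,1,4)
E
```

```text
t 5.83 q [-0.734  0.393 -0.798 -0.092  0.927  0.885] p [ 0.384  -0.2062  0.1762] 
F [ 2.2  0.4 -0.5] w 0.0167
tool x,z [ 0.738  0.411 -0.534] [ 0.595 -0.025  0.803] jig [-0.2297 -0.2137  0.1762]
board jig [-0.0144 -0.1236  0.0108] z [-0.802 -0.044  0.595] x [0.595 0.024 0.803]
max mm 21.766488003350474 deg 4.523500885404821
0.0019, 0.0026, 0.0193, 0.0335, 0.0707, -0.0106, 1, 0.0017, 0, 0.0217, 0.0362, 0.07, -0.0029, 1, 0.0016, -0, 0.0216, 0.0364, 0.0698, -0.0028, 1, 0.0017, -0.0001, 0.0216, 0.0366, 0.0697, -0.0025, 1, 0.0018, -0.0003, 0.0215, 0.0367, 0.0696, -0.0023, 1, 0.0017, -0.0003, 0.0215, 0.0368, 0.0696, -0.002, 1, 0.0018, -0.0004, 0.0214, 0.037, 0.0696, -0.0018, 1, 0.0019, -0.0005, 0.0214, 0.0371, 0.0694, -0.0014, 1, 0.0018, -0.0007, 0.0214, 0.0372, 0.0695, -0.0012, 1, 0.0019, -0.0007, 0.0214, 0.0372, 0.0694, -0.0009, 1
```

Call:
arm_command(moves=[0.002,0.0025,0.0195,0.034,0.07,-0.01,1,0.0017,0,0.0215,0.036,0.07,-0.003,1,0.0017,0,0.0215,0.036,0.07,-0.003,1,0.0017,0,0.0215,0.0365,0.07,-0.0025,1])

```text
clock: 6.17
eef_pos: [0.4435, -0.2025, 0.2343]
tool_rot: [0.115, 0.449, 0.171, 0.869]
ft_force: [1.3, -0.2, -3.9]
grip_width: 0.0167
```

```bash
python3 - <<'E'
from h import *
info();O,B=bnow()
m=B.as_matrix(); t=np.arctan2(m[2,2],m[2,0]); a=(t-TL)/(np.pi/2-TL); print(a)
plan([way(a) for a in np.linspace(a,.88,7)[1:]],[1]*6,1,4)
E
```

```text
t 6.17 q [-0.598  0.313 -0.512  0.459  0.687  0.991] p [ 0.4435 -0.2025  0.2343] 
F [ 1.3 -0.2 -3.9] w 0.0167
tool x,z [ 0.538  0.4   -0.742] [ 0.82  -0.046  0.57 ] jig [-0.1706 -0.2053  0.2343]
board jig [-0.0178 -0.1234  0.0068] z [-0.571 -0.014  0.821] x [0.821 0.022 0.571]
0.5028232133011695
max mm 25.468608128439215 deg 4.407125661687897
0.0031, -0.002, 0.0252, 0.0335, 0.0691, 0.0008, 1, 0.0017, -0.0003, 0.021, 0.036, 0.0679, -0.002, 1, 0.0017, -0.0004, 0.0209, 0.0361, 0.0679, -0.0017, 1, 0.0018, -0.0005, 0.0209, 0.0362, 0.0678, -0.0014, 1, 0.0018, -0.0006, 0.0209, 0.0363, 0.0678, -0.0011, 1, 0.0018, -0.0007, 0.0209, 0.0364, 0.0677, -0.0009, 1
```

Call:
arm_command(moves=[0.003,-0.001,0.024,0.0335,0.069,0,1,0.0017,0,0.021,0.036,0.068,-0.002,1,0.0017,0,0.021,0.036,0.068,-0.002,1,0.0018,0,0.021,0.036,0.068,-0.001,1,0.0018,0,0.021,0.036,0.068,-0.001,1,0,0,0,0,0,0,1])

```text
clock: 6.67
eef_pos: [0.549, -0.2061, 0.2752]
tool_rot: [0.16, 0.608, 0.142, 0.765]
ft_force: [-2.6, -4.6, 6.7]
grip_width: 0.0166
```

```bash
python3 - <<'E'
from h import *
info();O,B=bnow()
m=B.as_matrix(); t=np.arctan2(m[2,2],m[2,0]); a=(t-TL)/(np.pi/2-TL); print(a)
im=snap('side','s7'); snap('top','t7')
a_=im[140:280,170:340,::-1]; cv2.imwrite('pics/s7c.png',cv2.resize(a_,None,fx=3.2,fy=3.2))
k=int(np.ceil((1-a)*70/4.2))
plan([way(b) for b in np.linspace(a,1,k+1)[1:]],[1]*k,1,4)
E
```

```text
t 6.67 q [-0.463  0.494 -0.014  1.048  0.485  1.139] p [ 0.549  -0.2061  0.2752] 
F [-2.6 -4.6  6.7] w 0.0166
tool x,z [ 0.22   0.411 -0.885] [ 0.975 -0.072  0.209] jig [-0.0652 -0.2004  0.2752]
board jig [-0.0106 -0.1231  0.0052] z [-0.21   0.003  0.978] x [0.978 0.008 0.21 ]
0.827136148676034
max mm 21.135041991914754 deg 4.223845487470845
0.0026, -0.0027, 0.0208, 0.0318, 0.0664, 0.0038, 1, 0.0016, -0.0007, 0.0192, 0.0333, 0.0621, -0.0005, 1, 0.0016, -0.0008, 0.0192, 0.0334, 0.0621, -0.0003, 1
```

View pics/s7c.png

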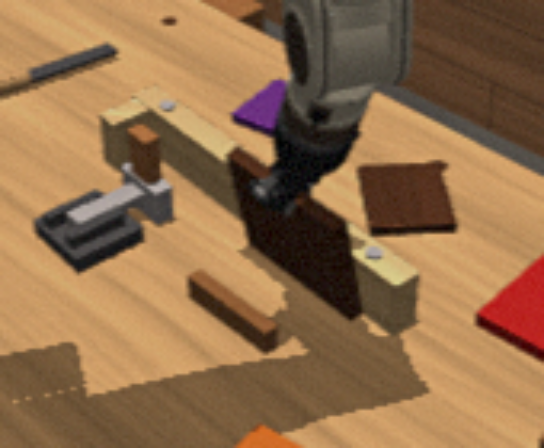

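Call:
arm_command(moves=[0.002,-0.0015,0.02,0.032,0.066,0,1,0.0016,-0.001,0.019,0.033,0.062,0,1,0,0,0,0,0,0,1])

```text
clock: 7.02
eef_pos: [0.5826, -0.21, 0.278]
tool_rot: [0.179, 0.656, 0.133, 0.721]
ft_force: [1.6, 0.6, 3.2]
grip_width: 0.0167
```

```bash
python3 - <<'E'
from h import *
info();O,B=bnow()
plan([way(1)],[2],1,4)
E
```

```text
t 7.02 q [-0.436  0.597  0.175  1.245  0.445  1.179] p [ 0.5826 -0.21    0.278 ] 
F [1.6 0.6 3.2] w 0.0167
tool x,z [ 0.104  0.427 -0.898] [ 0.994 -0.083  0.075] jig [-0.0314 -0.2016  0.278 ]
board jig [-0.013  -0.1223  0.0038] z [-0.076 -0.004  0.997] x [ 0.997 -0.001  0.076]
max mm 11.881498222025705 deg 2.182578169605511
0.0016, -0.0008, 0.0116, 0.016, 0.0345, -0.0022, 1, 0.0012, -0.0007, 0.0118, 0.0159, 0.0345, -0.0023, 1
```

Call:
arm_command(moves=[0.0016,-0.0008,0.0116,0.016,0.0345,-0.0022,1,0.0012,-0.0007,0.0118,0.016,0.0345,-0.0022,1,0,0,0,0,0,0,1,0,0,0,0,0,0,1])

```text
clock: 7.35
eef_pos: [0.6023, -0.2119, 0.2779]
tool_rot: [0.187, 0.68, 0.129, 0.697]
ft_force: [0.9, 1.2, 4.6]
grip_width: 0.0169
```

```bash
python3 - <<'E'
from h import *
info();O,B=bnow()
plan([way(1)],[1],1,4)
im=snap('side','s8'); im2=snap('top','t8')
a_=im[140:280,170:340,::-1]; b=im2[145:245,160:330,::-1]
cv2.imwrite('pics/s8c.png',np.vstack([cv2.resize(a_,(544,310)),cv2.resize(b,(544,290))]))
E
```

```text
t 7.35 q [-0.423  0.66   0.287  1.351  0.427  1.198] p [ 0.6023 -0.2119  0.2779] 
F [0.9 1.2 4.6] w 0.0169
tool x,z [ 0.043  0.435 -0.9  ] [ 0.996 -0.085  0.006] jig [-0.0116 -0.202   0.2779]
board jig [-0.0121 -0.1217  0.0033] z [-0.007 -0.008  1.   ] x [ 1.    -0.003  0.007]
max mm 4.075536774462966 deg 0.6086041738862995
0.0016, -0.0006, 0.0037, 0.0005, 0.0073, -0.0077, 1
```

View pics/s8c.png

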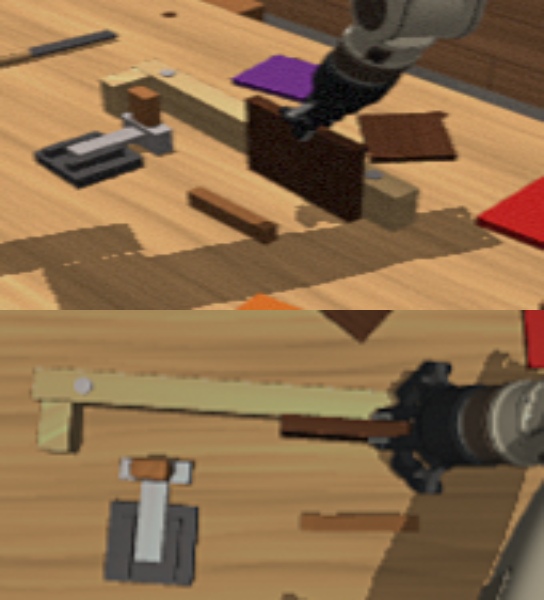

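Call:
arm_command(moves=[0.001,0,0.002,0,0.004,-0.004,1,0.001,0,0.002,0,0.002,-0.004,1,0,0,0,0,0,0,1])

```text
clock: 7.7
eef_pos: [0.6033, -0.2111, 0.2783]
tool_rot: [0.185, 0.682, 0.127, 0.696]
ft_force: [1.9, 0.7, -2.0]
grip_width: 0.0166
```

```bash
python3 - <<'E'
from h import *
info();O,B=bnow()
E
```

```text
t 7.7 q [-0.42   0.661  0.291  1.354  0.42   1.202] p [ 0.6033 -0.2111  0.2783] 
F [ 1.9  0.7 -2. ] w 0.0166
tool x,z [ 0.039  0.43  -0.902] [ 0.996 -0.085  0.002] jig [-0.0107 -0.2011  0.2783]
board jig [-0.0123 -0.1224  0.0032] z [-0.003 -0.002  1.   ] x [ 1.    -0.003  0.003]
```

Call:
arm_command(moves=[0.002,0,0.003,0,0,0,1,0.001,0,0.003,0,0,0,1,0,0,0,0,0,0,1])

```text
clock: 7.95
eef_pos: [0.605, -0.2114, 0.2782]
tool_rot: [0.187, 0.683, 0.125, 0.695]
ft_force: [2.8, 0.6, -0.4]
grip_width: 0.0162
```

```bash
python3 - <<'E'
from h import *
info();O,B=bnow()
E
```

```text
t 7.95 q [-0.419  0.665  0.298  1.359  0.42   1.208] p [ 0.605  -0.2114  0.2782] 
F [ 2.8  0.6 -0.4] w 0.0162
tool x,z [ 0.037  0.43  -0.902] [ 0.996 -0.089 -0.002] jig [-0.0089 -0.2012  0.2782]
board jig [-0.0113 -0.1226  0.0032] z [ 0.001 -0.002  1.   ] x [ 1.    -0.007 -0.001]
```

```bash
python3 - <<'E'
from h import *
o,p,r=st(); q=o['joint_pos']
ty=JR.apply([0,1,0])
for d in(.05,.1,.15,.207): q,e=ik(p+ty*d,r,q); print(np.round(q,2),round(e,4))
rt=JR*R.from_matrix(np.c_[[0,0,-1],[0,1,0],[1,0,0]])*R.from_euler('z',PSI-.004)
print(delta(p,r,p,rt)[1])
plan([(p+ty*.15,r)],[10],1,4)
E
```

```text
[-0.35  0.64  0.25  1.3   0.43  1.29] 0.0
[-0.27  0.61  0.19  1.24  0.44  1.37] 0.0
[-0.19  0.59  0.16  1.19  0.44  1.46] 0.0
[-0.1   0.57  0.13  1.14  0.45  1.56] 0.0
[-0.00858738  0.00229452  0.00018725]
max mm 15.031965939290842 deg 0.0
0.0065, 0.0135, -0.0001, 0, 0, 0, 1, 0.0064, 0.0136, -0.0002, 0, 0, 0, 1, 0.0065, 0.0135, -0.0001, 0, 0, 0, 1, 0.0065, 0.0135, -0.0001, 0, 0, 0, 1, 0.0064, 0.0136, -0.0002, 0, 0, 0, 1, 0.0065, 0.0135, -0.0001, 0, 0, 0, 1, 0.0065, 0.0135, -0.0001, 0, 0, 0, 1, 0.0064, 0.0136, -0.0001, 0, 0, 0, 1, 0.0065, 0.0135, -0.0002, 0, 0, 0, 1, 0.0065, 0.0135, -0.0001, 0, 0, 0, 1
```

Call:
arm_command(moves=[0.0065,0.0135,0,-0.004,0.001,0,1,0.0065,0.0135,0,-0.004,0.001,0,1,0.0065,0.0135,0,0,0,0,1,0.0065,0.0135,0,0,0,0,1,0.0065,0.0135,0,0,0,0,1,0,0,0,0,0,0,1])

```text
clock: 8.45
eef_pos: [0.6068, -0.1472, 0.283]
tool_rot: [0.178, 0.681, 0.113, 0.701]
ft_force: [-1.2, -0.6, -3.5]
grip_width: 0.0168
```

```bash
python3 - <<'E'
from h import *
info();O,B=bnow()
o,p,r=st()
rt=JR*R.from_matrix(np.c_[[0,0,-1],[0,1,0],[1,0,0]])*R.from_euler('z',PSI-.004)
print(delta(p,r,p,rt)[1])
b=JR.inv().apply(O-JO); plan([(p+JR.apply([-.010-b[0],.06-b[1],.001-b[2]]),rt)],[8],1,4)
E
```

```text
t 8.45 q [-0.321  0.6    0.2    1.261  0.407  1.326] p [ 0.6068 -0.1472  0.283 ] 
F [-1.2 -0.6 -3.5] w 0.0168
tool x,z [ 0.046  0.402 -0.915] [ 0.995 -0.096  0.008] jig [-0.0123 -0.1372  0.283 ]
board jig [-0.0116 -0.0668  0.0057] z [-0.008  0.028  1.   ] x [ 1.    -0.014  0.009]
[-0.01130052  0.01415204  0.03005749]
max mm 15.966840639274887 deg 0.2539179330300061
0.0069, 0.0143, -0.0001, -0.0014, 0.0018, 0.0038, 1, 0.007, 0.0142, -0, -0.0014, 0.0017, 0.0037, 1, 0.0071, 0.0142, -0, -0.0014, 0.0018, 0.0038, 1, 0.0071, 0.0142, 0, -0.0015, 0.0018, 0.0037, 1, 0.0071, 0.0141, 0.0001, -0.0014, 0.0017, 0.0038, 1, 0.0073, 0.0142, 0.0001, -0.0014, 0.0018, 0.0037, 1, 0.0072, 0.0141, 0.0001, -0.0014, 0.0018, 0.0038, 1, 0.0073, 0.014, 0.0002, -0.0014, 0.0018, 0.0038, 1
```

Call:
arm_command(moves=[0.007,0.0143,0,-0.0014,0.002,0.006,1,0.007,0.0143,0,-0.0014,0.002,0.006,1,0.007,0.0142,0,-0.0014,0.002,0.006,1,0.007,0.0142,0,-0.0014,0.002,0.006,1,0.007,0.0142,0,-0.0014,0.002,0.006,1,0.007,0.0142,0,-0.0014,0.002,0.006,1,0,0,0,0,0,0,1])

```text
clock: 9.03
eef_pos: [0.6137, -0.0523, 0.2784]
tool_rot: [0.186, 0.681, 0.125, 0.697]
ft_force: [0.1, 4.1, 2.7]
grip_width: 0.0166
```

```bash
cat >> h.py <<'E'
def slide(y,n,x=-.010,z=.001):
    info();O,B=bnow(); o,p,r=st()
    rt=JR*R.from_matrix(np.c_[[0,0,-1],[0,1,0],[1,0,0]])*R.from_euler('z',PSI-.004)
    b=JR.inv().apply(O-JO); D=json.load(open('G.json'))
    bt=JO+JR.apply([x,y,z]); G=R.from_quat(D['q']); Bt=rt*G.inv(); plan([(bt+Bt.apply(D['t']),rt)],[n],1,4)
E
python3 -c "
from h import *
slide(.075,6)"
```

```text
t 9.03 q [-0.176  0.566  0.125  1.168  0.442  1.476] p [ 0.6137 -0.0523  0.2784] 
F [0.1 4.1 2.7] w 0.0166
tool x,z [ 0.04   0.428 -0.903] [ 0.996 -0.09   0.002] jig [-0.013  -0.042   0.2784]
board jig [-0.0143  0.0361  0.0032] z [-0.002  0.     1.   ] x [ 1.    -0.008  0.002]
max mm 6.512296062065975 deg 0.10795352028786134
0.0031, 0.0056, 0.0009, -0.0014, 0.001, 0.0003, 1, 0.0031, 0.0056, 0.0009, -0.0014, 0.001, 0.0004, 1, 0.0031, 0.0056, 0.0009, -0.0014, 0.001, 0.0003, 1, 0.0031, 0.0056, 0.0009, -0.0015, 0.0011, 0.0003, 1, 0.0032, 0.0056, 0.0009, -0.0014, 0.001, 0.0003, 1, 0.0031, 0.0056, 0.0009, -0.0014, 0.001, 0.0004, 1
```

Call:
arm_command(moves=[0.003,0.006,0.001,-0.0015,0.001,0.001,1,0.003,0.006,0.001,-0.0015,0.001,0.001,1,0.003,0.006,0.001,-0.0015,0.001,0.001,1,0.003,0.006,0.001,-0.0015,0.001,0.001,1,0.003,0.006,0.001,-0.0015,0.001,0.001,1,0,0,0,0,0,0,1])

```text
clock: 9.53
eef_pos: [0.6213, -0.0221, 0.2794]
tool_rot: [0.182, 0.683, 0.124, 0.697]
ft_force: [-0.6, -1.3, -1.7]
grip_width: 0.0167
```

```bash

python3 -c "
from h import *
slide(.087,2)
im=snap('side','s9'); im2=snap('top','t9')
a_=im[140:240,170:320,::-1]; b=im2[145:245,160:310,::-1]
cv2.imwrite('pics/s9c.png',np.hstack([cv2.resize(a_,(400,267)),cv2.resize(b,(400,267))]))"
```

```text
t 9.53 q [-0.124  0.567  0.13   1.151  0.437  1.528] p [ 0.6213 -0.0221  0.2794] 
F [-0.6 -1.3 -1.7] w 0.0167
tool x,z [ 0.038  0.421 -0.906] [ 0.996 -0.085  0.002] jig [-0.0078 -0.0113  0.2794]
board jig [-0.0095  0.0649  0.0037] z [-0.002  0.007  1.   ] x [ 1.    -0.003  0.002]
max mm 9.988493379884677 deg 0.3115647344771986
0.0057, 0.0082, 0.0002, -0.0021, 0.002, 0.0046, 1, 0.0057, 0.0081, 0.0001, -0.0021, 0.002, 0.0046, 1
```

View pics/s9c.png

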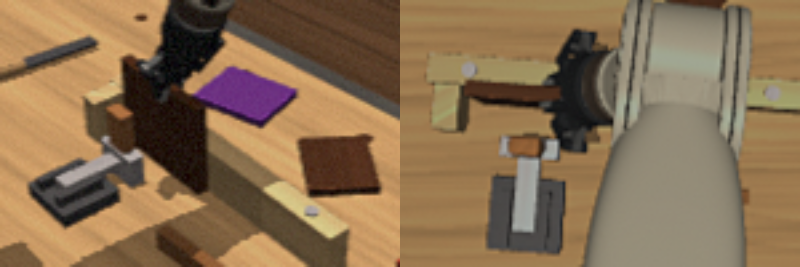

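Call:
arm_command(moves=[0.005,0.007,0,-0.002,0.002,0.003,1,0.004,0.006,0,-0.002,0.002,0.002,1,0,0,0,0,0,0,1])

```text
clock: 9.88
eef_pos: [0.6208, -0.0174, 0.2831]
tool_rot: [0.179, 0.683, 0.115, 0.698]
ft_force: [-1.0, 1.4, -4.8]
grip_width: 0.0167
```

```bash

python3 -c "
from h import *
slide(.089,2)"
```

```text
t 9.88 q [-0.113  0.558  0.128  1.149  0.42   1.548] p [ 0.6208 -0.0174  0.2831] 
F [-1.   1.4 -4.8] w 0.0167
tool x,z [ 0.039  0.406 -0.913] [ 0.996 -0.092  0.002] jig [-0.0087 -0.0066  0.2831]
board jig [-0.01    0.0649  0.0061] z [-0.002  0.024  1.   ] x [ 1.    -0.01   0.002]
max mm 9.216289925995166 deg 0.8276216194191344
0.0067, 0.0063, 0.0006, -0.0053, 0.0034, 0.013, 1, 0.0067, 0.0062, 0.0006, -0.0053, 0.0033, 0.0129, 1
```

```bash

python3 -c "
from h import *
im=snap('top','t10'); a=im[160:210,160:240,::-1]; cv2.imwrite('pics/t10c.png',cv2.resize(a,None,fx=9,fy=9,interpolation=cv2.INTER_CUBIC))
im=snap('side','s10'); a=im[150:240,190:280,::-1]; cv2.imwrite('pics/s10c.png',cv2.resize(a,None,fx=6.5,fy=6.5,interpolation=cv2.INTER_CUBIC))"
```

```text
(no output)
```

View pics/t10c.png

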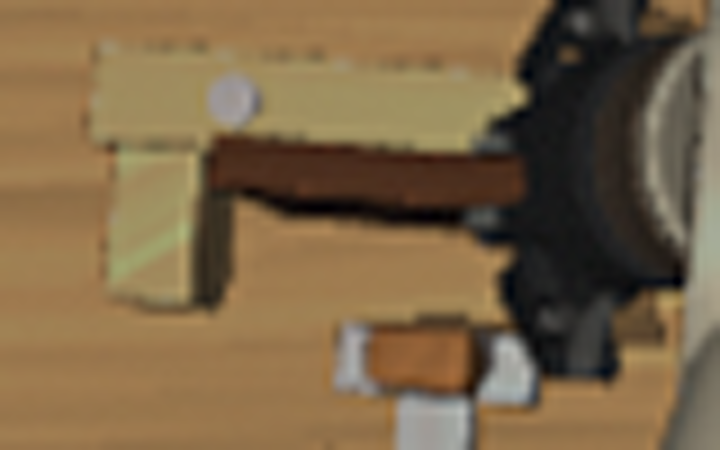

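View pics/s10c.png

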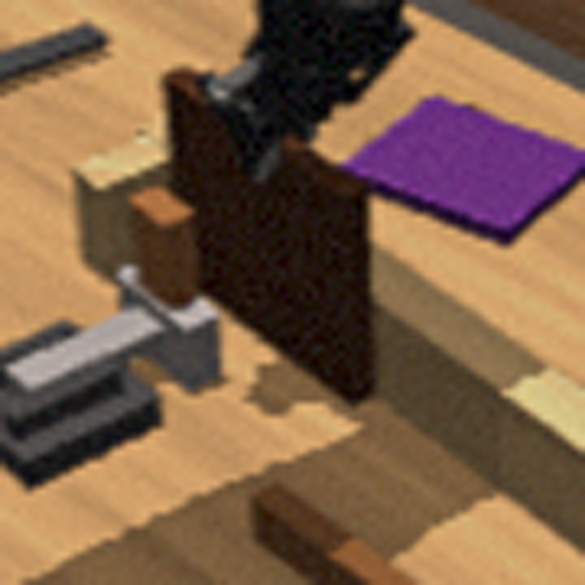

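```bash

python3 -c "
from h import *
J=lambda w:np.round(JR.inv().apply(w-JO),4)
print(J(px2w('top',[(183.1,177.8),(183.1,181)],.14)))
print('stop front corner',J(px2w('top',[(160+195/9,160+305/9),(160+200/9,160+150/9)],.07)))
print('side: right bottom',J(px2w('side',[(245.1,211.8)],0.0)),'right top',J(px2w('side',[(190+372/6.5,150+188/6.5)],.14)),'left top', J(px2w('side',[(190+168/6.5,150+80/6.5)],.14)))
print('fence foot/top in side', J(px2w('side',[(190+375/6.5,150+240/6.5)],.07)))
"
```

```text
[[-0.0084  0.1552  0.14  ]
 [-0.0178  0.1544  0.14  ]]
stop front corner [[-0.0535  0.168   0.07  ]
 [ 0.0006  0.1707  0.07  ]]
side: right bottom [[-0.0101 -0.0154  0.    ]] right top [[ 0.0009 -0.0161  0.14  ]] left top [[-0.019   0.1419  0.14  ]]
fence foot/top in side [[0.0341 0.023  0.07  ]]
```

Call:
arm_command(moves=[0.0065,0.006,0.0005,-0.005,0.003,0.013,1,0.0065,0.006,0.0005,-0.005,0.003,0.012,1,0,0,0,0,0,0,1])

```text
clock: 10.23
eef_pos: [0.6212, -0.0134, 0.2843]
tool_rot: [0.179, 0.683, 0.115, 0.699]
ft_force: [-1.6, 0.9, -4.0]
grip_width: 0.0165
```

```bash

python3 -c "
from h import *
slide(.085,2)"
```

```text
t 10.23 q [-0.107  0.556  0.128  1.145  0.419  1.557] p [ 0.6212 -0.0134  0.2843] 
F [-1.6  0.9 -4. ] w 0.0165
tool x,z [ 0.041  0.405 -0.913] [ 0.996 -0.094  0.003] jig [-0.0087 -0.0026  0.2843]
board jig [-0.0095  0.0688  0.0072] z [-0.003  0.025  1.   ] x [ 1.    -0.012  0.003]
max mm 6.1220911460055865 deg 0.8692923522666027
0.0056, 0.0024, 0.0006, -0.0059, 0.0042, 0.0133, 1, 0.0056, 0.0023, 0.0006, -0.0059, 0.0043, 0.0133, 1
```

Call:
arm_command(moves=[0.006,0.004,0.0005,-0.004,0.004,0.013,1,0.006,0.004,0.0005,-0.004,0.004,0.013,1,0.003,0.002,0,-0.002,0.002,0.01,1])

```text
clock: 10.48
eef_pos: [0.6231, -0.0054, 0.2802]
tool_rot: [0.186, 0.681, 0.124, 0.697]
ft_force: [-11.6, -20.6, 17.6]
grip_width: 0.0166
```

```bash

python3 -c "
from h import *
slide(.085,2)
im=snap('side','s11'); a=im[130:240,190:300,::-1]; cv2.imwrite('pics/s11c.png',cv2.resize(a,None,fx=5.4,fy=5.4,interpolation=cv2.INTER_CUBIC))
im=snap('wrist','w11')
"
```

```text
t 10.48 q [-0.098  0.563  0.125  1.134  0.443  1.561] p [ 0.6231 -0.0054  0.2802] 
F [-11.6 -20.6  17.6] w 0.0166
tool x,z [ 0.041  0.426 -0.904] [ 0.996 -0.089  0.003] jig [-0.0073  0.0055  0.2802]
board jig [-0.0085  0.0833  0.0049] z [-0.003  0.001  1.   ] x [ 1.    -0.007  0.003]
max mm 2.1587033144922905 deg 0.29628068077300285
0.002, -0.0005, -0, -0.0036, 0.0033, 0.0017, 1, 0.0021, -0.0005, -0, -0.0036, 0.0032, 0.0017, 1
```

View pics/s11c.png

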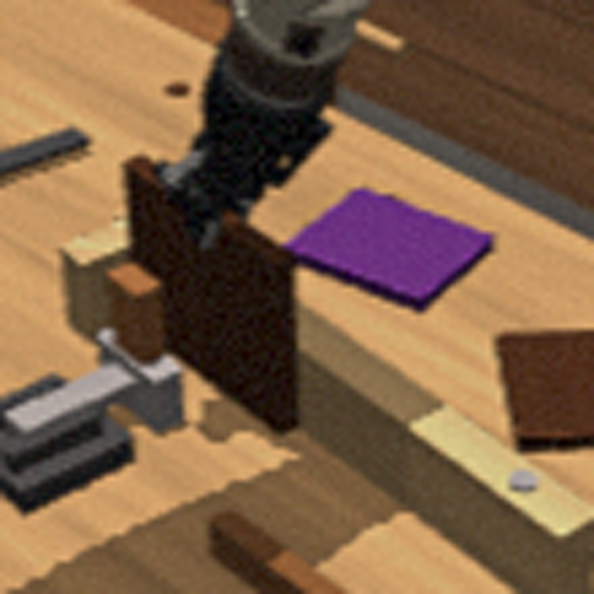

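View pics/w11.png

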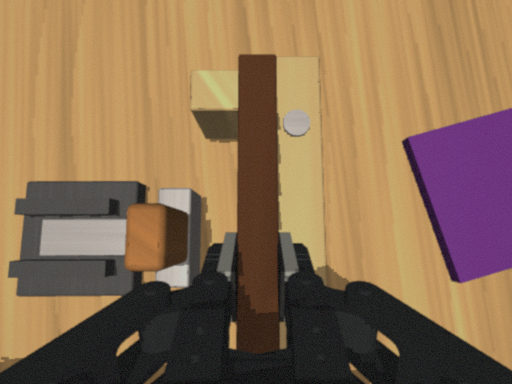

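Call:
arm_command(moves=[0,0,0,0,0,0,1])

```text
clock: 10.67
eef_pos: [0.6231, -0.0047, 0.2786]
tool_rot: [0.187, 0.681, 0.126, 0.696]
ft_force: [-2.7, 0.1, -0.3]
grip_width: 0.0164
```

```bash

python3 -c "
from h import *
slide(.085,2)
im=snap('top','t12'); a=im[160:210,160:240,::-1]; cv2.imwrite('pics/t12c.png',cv2.resize(a,None,fx=9,fy=9,interpolation=cv2.INTER_CUBIC))
"
```

```text
t 10.67 q [-0.098  0.565  0.123  1.132  0.446  1.561] p [ 0.6231 -0.0047  0.2786] 
F [-2.7  0.1 -0.3] w 0.0164
tool x,z [ 0.04   0.43  -0.902] [ 0.996 -0.089  0.001] jig [-0.0075  0.0062  0.2786]
board jig [-0.009   0.085   0.0036] z [-0.002 -0.002  1.   ] x [ 1.    -0.007  0.002]
max mm 1.3038404810405295 deg 0.2611832995297441
0.0012, -0.0005, 0.0001, -0.0037, 0.0026, -0.0002, 1, 0.0012, -0.0005, 0, -0.0038, 0.0025, -0.0003, 1
```

View pics/t12c.png

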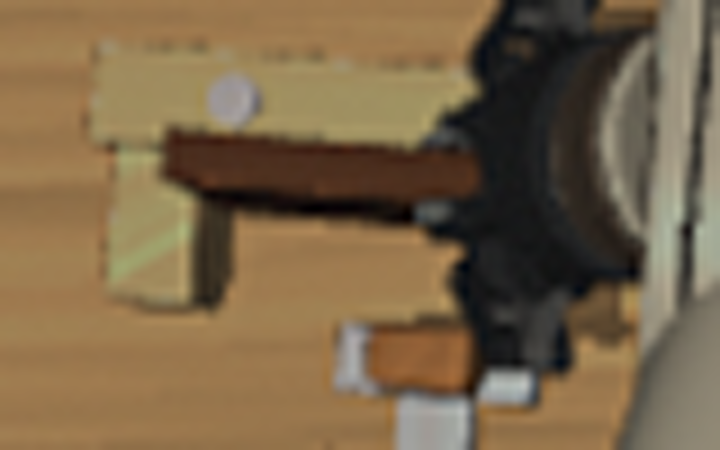

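Call:
arm_command(moves=[0,0,0,0,0,0,0.5,0,0,0,0,0,0,0.4,0,0,0,0,0,0,0.3,0,0,0,0,0,0,0.3])

```text
clock: 11.05
eef_pos: [0.624, -0.0014, 0.2755]
tool_rot: [0.188, 0.682, 0.129, 0.695]
ft_force: [-1.3, -0.2, 0.4]
grip_width: 0.0302
```

```bash

python3 -c "
from h import *
info()
im=snap('wrist','w13')
"
```

```text
t 11.05 q [-0.094  0.57   0.122  1.127  0.453  1.562] p [ 0.624  -0.0014  0.2755] 
F [-1.3 -0.2  0.4] w 0.0302
tool x,z [ 0.037  0.436 -0.899] [ 0.996 -0.085 -0.   ] jig [-0.0068  0.0096  0.2755]
```

View pics/w13.png

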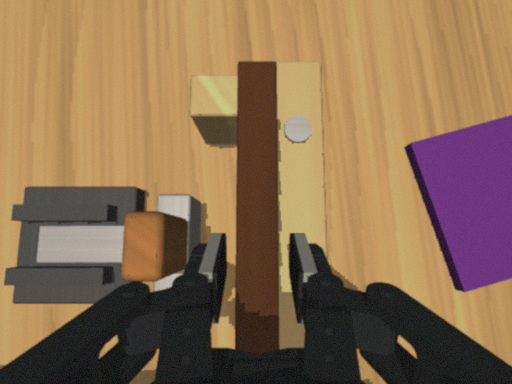

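Call:
arm_command(moves=[-0.01,0,0,0,0,0,0.3,-0.015,0,0,0,0,0,0.3,-0.02,0,0,0,0,0,0.3,-0.02,0,0,0,0,0,0.3,-0.02,0,0,0,0,0,0.3,-0.02,0,0,0,0,0,0.3])

```text
clock: 11.6
eef_pos: [0.6191, -0.0456, 0.3689]
tool_rot: [0.187, 0.686, 0.132, 0.69]
ft_force: [0.3, 0.5, -0.2]
grip_width: 0.0303
```

```bash

python3 -c "
from h import *
info()
im=snap('top','t14'); a=im[160:210,160:240,::-1]; cv2.imwrite('pics/t14c.png',cv2.resize(a,None,fx=9,fy=9,interpolation=cv2.INTER_CUBIC))
im=snap('side','s14'); a=im[130:240,190:300,::-1]; cv2.imwrite('pics/s14c.png',cv2.resize(a,None,fx=5.4,fy=5.4,interpolation=cv2.INTER_CUBIC))
"
```

```text
t 11.6 q [-0.165  0.525  0.297  1.398  0.452  1.474] p [ 0.6191 -0.0456  0.3689] 
F [ 0.3  0.5 -0.2] w 0.0303
tool x,z [ 0.023  0.439 -0.898] [ 0.997 -0.078 -0.013] jig [-0.0082 -0.0348  0.3689]
```

View pics/t14c.png

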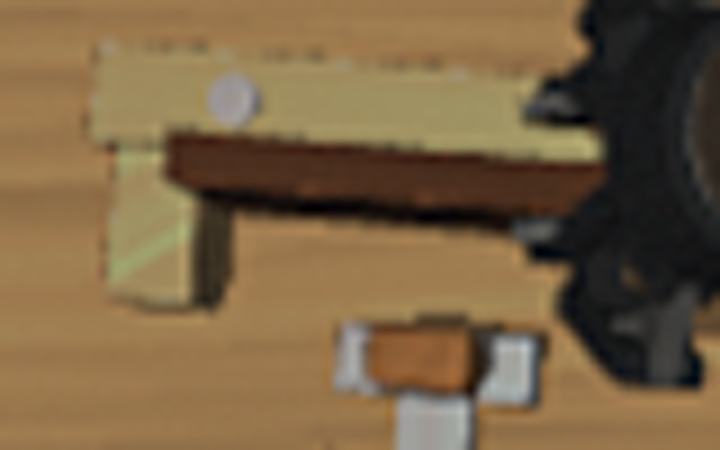

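View pics/s14c.png

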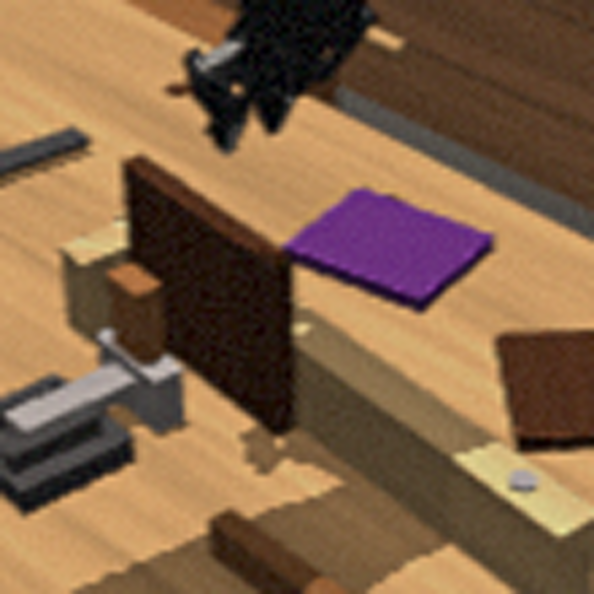

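```bash
cat >> h.py <<'E'
def tipt(xj,yj,zt,pitch=.9):
    rt=toolR(PHI,pitch); return JO+JR.apply([xj,yj,zt])-rt.apply([.173,0,0]),rt
def tipnow():
    o,p,r=info(); print('tip jig',np.round(JR.inv().apply(p+r.apply([.173,0,0])-JO),4))
E
python3 -c "
from h import *
tipnow()
o,p,r=st()
t1=tipt(-.115,.085,.21); t2=tipt(-.112,.085,.075); q=o['joint_pos']
for t in(t1,t2,tipt(-.05,.085,.075)):
  q,e=ik(*t,q); print(np.round(q,2),round(e,4))
plan([t1],[14],1,4)
"
```

```text
t 11.7 q [-0.166  0.522  0.301  1.397  0.452  1.475] p [ 0.6201 -0.0466  0.3721] 
F [ 0.8  0.8 -0.1] w 0.0297
tool x,z [ 0.031  0.438 -0.898] [ 0.997 -0.08  -0.005] jig [-0.0071 -0.0357  0.3721]
tip jig [-0.0079  0.0402  0.2167]
[ 0.28 -0.1  -0.66  0.37 -0.22  1.86] 0.0
[ 0.28  0.19 -0.86 -0.11 -0.22  1.86] 0.0
[ 0.23  0.27 -0.72 -0.07 -0.19  1.81] 0.0
max mm 17.81488141975691 deg 3.316574499226702
0.0056, 0.0069, -0.0154, -0.011, -0.0474, -0.0312, 1, 0.0046, 0.0072, -0.0155, -0.011, -0.0474, -0.0312, 1, 0.0036, 0.0075, -0.0157, -0.011, -0.0475, -0.0312, 1, 0.0027, 0.0078, -0.0157, -0.0109, -0.0474, -0.0312, 1, 0.0016, 0.008, -0.0157, -0.011, -0.0474, -0.0312, 1, 0.0007, 0.0082, -0.0158, -0.011, -0.0474, -0.0312, 1, -0.0004, 0.0084, -0.0156, -0.011, -0.0474, -0.0312, 1, -0.0013, 0.0086, -0.0155, -0.011, -0.0474, -0.0312, 1, -0.0023, 0.0086, -0.0153, -0.011, -0.0475, -0.0312, 1, -0.0034, 0.0087, -0.0151, -0.011, -0.0474, -0.0312, 1, -0.0043, 0.0088, -0.0148, -0.0109, -0.0474, -0.0312, 1, -0.0053, 0.0088, -0.0144, -0.011, -0.0474, -0.0312, 1, -0.0062, 0.0088, -0.0141, -0.011, -0.0474, -0.0312, 1, -0.0072, 0.0087, -0.0137, -0.011, -0.0474, -0.0312, 1
```

Call:
arm_command(moves=[0.0045,0.007,-0.0154,-0.011,-0.0475,-0.031,1,0.0045,0.007,-0.0155,-0.011,-0.0475,-0.031,1,0.0035,0.0075,-0.0157,-0.011,-0.0475,-0.031,1,0.0025,0.008,-0.0157,-0.011,-0.0475,-0.031,1,0.0015,0.008,-0.0157,-0.011,-0.0475,-0.031,1,0.0005,0.008,-0.0157,-0.011,-0.0475,-0.031,1,-0.0005,0.0085,-0.0156,-0.011,-0.0475,-0.031,1,-0.0015,0.0085,-0.0155,-0.011,-0.0475,-0.031,1,-0.0025,0.0085,-0.0153,-0.011,-0.0475,-0.031,1,-0.0035,0.0085,-0.015,-0.011,-0.0475,-0.031,1,-0.0045,0.009,-0.0148,-0.011,-0.0475,-0.031,1,-0.0055,0.009,-0.0144,-0.011,-0.0475,-0.031,1,-0.0065,0.009,-0.014,-0.011,-0.0475,-0.031,1,0,0,0,0,0,0,1])

```text
clock: 12.87
eef_pos: [0.4176, 0.0859, 0.3373]
tool_rot: [0.026, 0.445, -0.029, 0.894]
ft_force: [-1.0, 0.1, -1.0]
grip_width: 0.0002
```

```bash

python3 -c "
from h import *
tipnow()
plan([tipt(-.112,.085,.075)],[8],1,4)
"
```

```text
t 12.87 q [ 0.258 -0.08  -0.663  0.364 -0.183  1.852] p [0.4176 0.0859 0.3373] 
F [-1.   0.1 -1. ] w 0.0002
tool x,z [ 0.602 -0.029 -0.798] [ 0.795 -0.072  0.602] jig [-0.2195  0.0801  0.3373]
tip jig [-0.1153  0.0835  0.1992]
max mm 15.922939427128396 deg 0.23330008419028636
0.0127, 0.0003, -0.0096, -0.001, -0.0031, -0.0024, 1, 0.0126, 0.0003, -0.0095, -0.0011, -0.0031, -0.0024, 1, 0.0126, 0.0004, -0.0097, -0.001, -0.0031, -0.0024, 1, 0.0125, 0.0004, -0.0096, -0.0011, -0.0031, -0.0024, 1, 0.0126, 0.0004, -0.0097, -0.001, -0.0031, -0.0024, 1, 0.0125, 0.0005, -0.0098, -0.001, -0.0031, -0.0024, 1, 0.0125, 0.0005, -0.0098, -0.0011, -0.0031, -0.0024, 1, 0.0124, 0.0006, -0.0098, -0.001, -0.0031, -0.0024, 1
```

Call:
arm_command(moves=[0.0125,0.0003,-0.0096,-0.001,-0.003,-0.0024,1,0.0125,0.0003,-0.0096,-0.001,-0.003,-0.0024,1,0.0125,0.0003,-0.0096,-0.001,-0.003,-0.0024,1,0.0125,0.0004,-0.0096,-0.001,-0.003,-0.0024,1,0.0125,0.0004,-0.0097,-0.001,-0.003,-0.0024,1,0.0125,0.0005,-0.0098,-0.001,-0.003,-0.0024,1,0.0125,0.0005,-0.0098,-0.001,-0.003,-0.0024,1,0,0,0,0,0,0,1])

```text
clock: 13.53
eef_pos: [0.4198, 0.0923, 0.2249]
tool_rot: [0.02, 0.435, -0.03, 0.9]
ft_force: [-0.5, -0.3, 0.1]
grip_width: -0.0002
```

```bash

python3 -c "
from h import *
tipnow()
plan([tipt(-.092,.085,.075)],[3],1,4)
im=snap('side','s15'); a=im[130:240,170:280,::-1]; im2=snap('wrist','w15')
cv2.imwrite('pics/s15c.png',np.hstack([cv2.resize(a,(384,384)),cv2.resize(im2[:,64:448,::-1],(384,384))]))
"
```

```text
t 13.53 q [ 0.279  0.139 -0.844 -0.053 -0.206  1.855] p [0.4198 0.0923 0.2249] 
F [-0.5 -0.3  0.1] w -0.0002
tool x,z [ 0.619 -0.036 -0.784] [ 0.782 -0.062  0.62 ] jig [-0.2178  0.0867  0.2249]
tip jig [-0.1105  0.089   0.0892]
max mm 7.833262411026457 deg 0.2606800557105263
0.0075, -0.0007, 0.0018, 0.0003, -0.0005, -0.0045, 1, 0.0075, -0.0006, 0.0018, 0.0003, -0.0006, -0.0045, 1, 0.0076, -0.0006, 0.0018, 0.0004, -0.0005, -0.0045, 1
```

View pics/s15c.png

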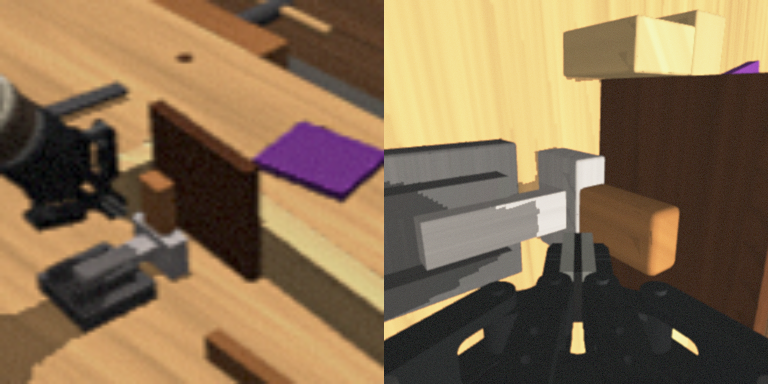

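Call:
arm_command(moves=[0.0075,-0.0007,0.002,0,0,-0.0045,1,0.0075,-0.0007,0.002,0,0,-0.0045,1,0.0075,-0.0007,0.002,0,0,-0.0045,1,0,0,0,0,0,0,1])

```text
clock: 13.97
eef_pos: [0.4446, 0.0893, 0.2167]
tool_rot: [0.019, 0.429, -0.036, 0.902]
ft_force: [0.6, -0.9, 0.8]
grip_width: -0.0001
```

```bash

python3 -c "
from h import *
tipnow()
plan([tipt(-.065,.085,.075)],[4],1,4)
"
```

```text
t 13.97 q [ 0.258  0.198 -0.808 -0.089 -0.208  1.839] p [0.4446 0.0893 0.2167] 
F [ 0.6 -0.9  0.8] w -0.0001
tool x,z [ 0.629 -0.048 -0.776] [ 0.774 -0.065  0.63 ] jig [-0.1929  0.0856  0.2167]
tip jig [-0.0838  0.086   0.0824]
max mm 5.329165037789691 deg 0.1720782184853909
0.0044, -0.0002, 0.003, -0.0006, 0.0028, -0.0005, 1, 0.0044, -0.0001, 0.003, -0.0007, 0.0028, -0.0006, 1, 0.0044, -0.0002, 0.003, -0.0006, 0.0029, -0.0005, 1, 0.0044, -0.0002, 0.003, -0.0007, 0.0028, -0.0006, 1
```

Call:
arm_command(moves=[0.0045,0,0.003,-0.0006,0.003,0,1,0.0045,0,0.003,-0.0006,0.003,0,1,0.0045,0,0.003,-0.0006,0.003,0,1,0.0045,0,0.003,-0.0006,0.003,0,1])

```text
clock: 14.3
eef_pos: [0.4657, 0.0874, 0.21]
tool_rot: [0.018, 0.436, -0.035, 0.899]
ft_force: [-5.0, 1.3, 4.1]
grip_width: -0.0001
```

```bash

python3 -c "
from h import *
tipnow()
plan([tipt(-.045,.085,.072)],[3],1,4)
"
```

```text
t 14.3 q [ 0.238  0.244 -0.761 -0.077 -0.192  1.823] p [0.4657 0.0874 0.21  ] 
F [-5.   1.3  4.1] w -0.0001
tool x,z [ 0.617 -0.047 -0.786] [ 0.783 -0.062  0.619] jig [-0.1717  0.0855  0.21  ]
tip jig [-0.0647  0.086   0.0741]
max mm 6.438167441127948 deg 0.09113451632356266
0.0046, -0.0002, 0.0045, 0.0002, -0.0012, -0.0009, 1, 0.0046, -0.0001, 0.0045, 0.0003, -0.0012, -0.001, 1, 0.0046, -0.0002, 0.0045, 0.0002, -0.0012, -0.0009, 1
```

Contact and moving (about 5 N). Keep on pushing.

Call:
arm_command(moves=[0.0046,0,0.0055,0,-0.001,-0.001,1,0.0046,0,0.0055,0,-0.001,-0.001,1,0.0046,0,0.0055,0,-0.001,-0.001,1])

```text
clock: 14.55
eef_pos: [0.4874, 0.0858, 0.2084]
tool_rot: [0.017, 0.437, -0.035, 0.899]
ft_force: [-30.5, 2.4, 24.9]
grip_width: -0.0003
```

```bash

python3 -c "
from h import *
tipnow()
plan([tipt(-.040,.085,.075)],[2],1,4)
im=snap('side','s16'); a=im[130:240,170:280,::-1]; im2=snap('wrist','w16')
cv2.imwrite('pics/s16c.png',np.hstack([cv2.resize(a,(384,384)),cv2.resize(im2[:,64:448,::-1],(384,384))]))
"
```

```text
t 14.55 q [ 0.222  0.279 -0.713 -0.065 -0.184  1.809] p [0.4874 0.0858 0.2084] 
F [-30.5   2.4  24.9] w -0.0003
tool x,z [ 0.616 -0.049 -0.786] [ 0.784 -0.061  0.618] jig [-0.1499  0.0856  0.2084]
tip jig [-0.043   0.0857  0.0725]
max mm 1.630950643030009 deg 0.13774839637203723
-0.0001, -0.0003, 0.0016, 0.001, -0.0021, -0.0004, 1, -0.0001, -0.0003, 0.0015, 0.0011, -0.0021, -0.0004, 1
```

View pics/s16c.png

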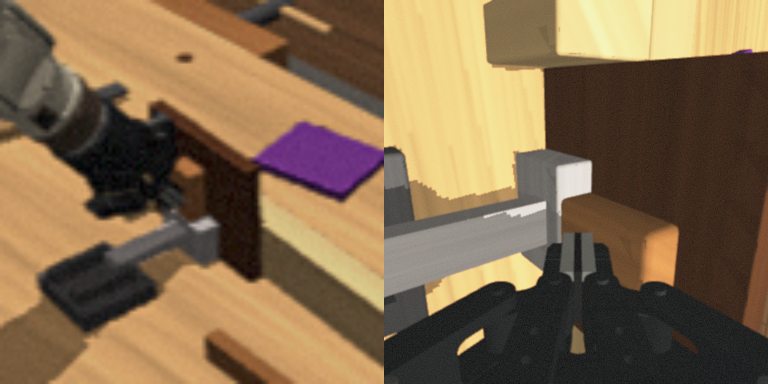

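Call:
arm_command(moves=[0,0,0,0,0,0,1,-0.006,0,-0.008,0,0,0,1,-0.02,0,-0.01,0,0,0,1,-0.03,0,-0.01,0,0,0,1,-0.03,0,-0.01,0,0,0,1,-0.03,0,-0.01,0,0,0,1,-0.03,0,-0.01,0,0,0,1,-0.02,0,0,0,0,0,1,0,0,0,0,0,0,1])

```text
clock: 15.4
eef_pos: [0.3343, 0.0968, 0.3036]
tool_rot: [0.017, 0.437, -0.037, 0.898]
ft_force: [1.3, 0.5, 0.5]
grip_width: 0.0001
```

```bash

python3 -c "
from h import *
tipnow()
im=snap('side','s17'); a=im[140:240,180:280,::-1]; im2=snap('top','t17')[155:235,165:245,::-1]
cv2.imwrite('pics/s17c.png',np.hstack([cv2.resize(a,(400,400),interpolation=2),cv2.resize(im2,(400,400),interpolation=2)]))
snap('wrist','w17')
"
```

```text
t 15.4 q [ 0.386 -0.197 -0.862  0.295 -0.282  1.948] p [0.3343 0.0968 0.3036] 
F [1.3 0.5 0.5] w 0.0001
tool x,z [ 0.615 -0.051 -0.787] [ 0.785 -0.063  0.617] jig [-0.3034  0.0843  0.3036]
tip jig [-0.1967  0.0841  0.1674]
```

View pics/s17c.png

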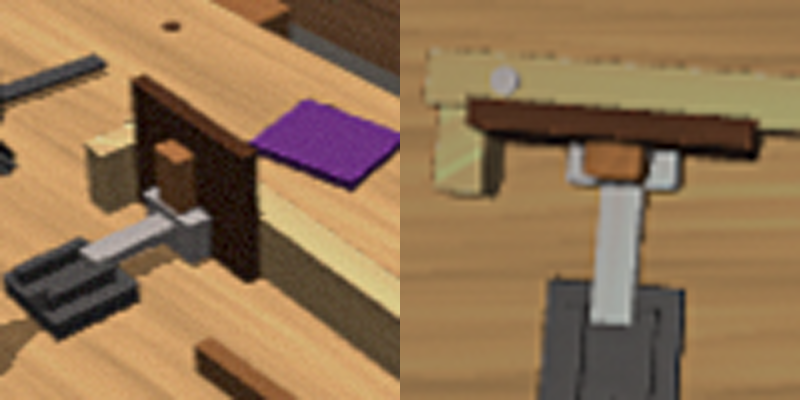

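View pics/w17.png

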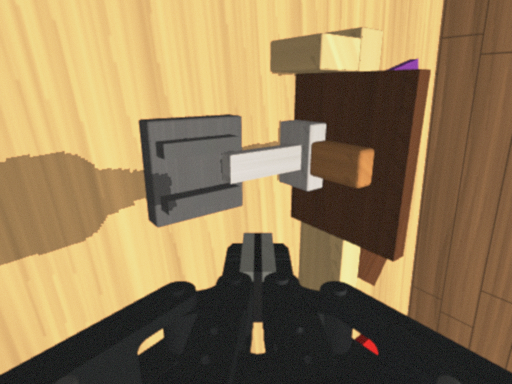

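```bash

python3 -c "
from h import *
J=lambda w:np.round(JR.inv().apply(w-JO),4)
t=lambda x,y:(165+(x-400)/5,155+y/5)
print('board top back edge L,R',J(px2w('top',[t(468,98),t(757,122)],.14)))
print('grip top back edge',J(px2w('top',[t(586,181),t(643,181)],.11)))
s=lambda x,y:(180+x/4,140+y/4)
print('side board bottom right',J(px2w('side',[s(250,281)],0)),'top L,R front',J(px2w('side',[s(134,82),s(250,157)],.14)))
a=cv2.imread('pics/top0.png').astype(int);b=cv2.imread('pics/t17.png').astype(int)
d=(np.abs(a-b).max(2)>60); 
for n,(x0,y0,x1,y1) in dict(tin=(90,235,140,285),mallet=(365,175,425,265),rasp=(90,135,135,220)).items(): print(n,d[y0:y1,x0:x1].sum())
"
```

```text
board top back edge L,R [[ 1.000e-04  1.692e-01  1.400e-01]
 [-1.700e-03 -1.700e-03  1.400e-01]]
grip top back edge [[-0.0424  0.0998  0.11  ]
 [-0.0399  0.0654  0.11  ]]
side board bottom right [[-0.0118 -0.0022  0.    ]] top L,R front [[-0.0182  0.1577  0.14  ]
 [-0.0129 -0.0072  0.14  ]]
tin 0
mallet 0
rasp 0
```

```bash
python3 -c "
from h import *
print(bot.job_done())"
```

```text
the job is handed in; nothing more can be done
None
```

I tipped the larger dark board up on its lower edge by its raised edge. I then slid it along the fence to the end stop, let go, and pushed the jaw home on its wooden grip until the force rose sharply to about 30 N. I backed the arm clear and handed the job in at about 15.5 s; it gave no verdict.

Last checks before handing in:
- **Board:** it stands upright. Its top edge measured within about 2 mm of the fence and its end about 1 mm from the end stop.
- **Jaw:** the back of the grip measured about 41 mm from the fence, which matches the jaw home on the board (travel about 44 mm).
- **Other things:** the tin, mallet and rasp show no change in the top camera.
- **Arm:** the force reading was about zero and the gripper touched nothing.

**Disagreements:**
- The side camera put the board's end 5 to 12 mm away from the top camera's figure; I relied on the top camera.
- On the last stretch, two short slide moves fell short of the stop, and the right end of the board lifted about 4 mm. It came back down before I let go.

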